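Refit and lock the air-intake grille of a bench cooling unit

TASK

Refit the cleaned intake grille of the cooling unit: take the dark grille panel from the draining rack, tip its foot at an angle under the roof of the unit and down into the channel at the bottom of the bay, then straighten it upright against the stops. Then turn the orange T-key, which already stands in the lock, clockwise as far as it goes so that the tongue swings across the front of the grille, and leave the key standing in the lock. Do not disturb the other things on the bench.

Things in the scene. Friction and masses are not known exactly. Their poses are not given: they have to be found in the camera images.
- panel_center (a point): Centre of the loose grille: dark slate slatted rigid panel 180 mm wide, 120 high, 8 thick, blue stripe along its top edge, 0.24-0.39 kg, alike on both faces. Axes: x through its thickness (into the unit when fitted), y along its width, z up to the blue edge. Starts on the rack leaning 35 deg from vertical, blue edge up and towards the robot (its z leans to the robot).
- panel_foot (a point): Middle of the grille's lower edge, 60 mm below panel_center along the panel's z; same axes.
- rack: Fixed draining rack: steel bars on a white drip tray 205 x 215 mm. Origin on the table under the panel's foot (34 mm up). x away from the robot, z up. Two sloping bars 120 mm apart carry the panel's lower face up to 75 mm from its foot; behind the foot is a 6 mm toe. The panel's middle 100 mm and top 45 mm are free for fingers. It comes off along its own z. A bottle and a jar stand behind.
- cooler: Fixed white cooling unit 282 mm wide, 280 deep, 160 high. Origin on the table, middle of the bay. x into the unit, y left, z up. Open bay 194 mm wide in front. The roof (z 146 to 160 mm) overhangs to x -45 mm, so the panel must enter leaning out; its hand cut-out (y -50 to 50, x -45 to 75 mm), open behind the panel too, is for fingers on the panel's edge. Plates lie on top.
- slot (a point): Middle of the floor of the channel at the bottom of the bay, 20 mm above the table; axes as cooler. Floor 12 mm wide (x -6 to 6). Front lip 12 mm high, flared forward 35 deg: a panel leaning out 25-35 deg (top to the robot) goes in along its own plane. Back wall at x 6, 30 mm high. Two stops at x 9, up to the roof; the panel stands there by itself leaning back 1-4 deg.
- lock (a point): Centre of the mouth of the lock bore, a vertical 32 mm hole in the top of the unit's right front post, 160 mm above the table, 17.5 mm in front (-x) and 120 mm right (-y) of slot; axes as cooler. The lock's 15 mm square spindle stands at the bottom, its top 58 mm below the mouth.
- tongue (a joint): Angle of the lock's steel tongue (52 mm long, 58 mm above the channel floor, out of a gap in the post) about the bore axis: 0 at the start, pointing straight out towards the robot; grows clockwise seen from above to a stop at 1.45 rad, across the front of the grille's right edge. Friction about 0.05 N m; stays where left. It turns with the key.
- key_grip (a point): Centre of the cross-bar of the loose T-key (0.16 kg) standing in the bore, its square socket on the spindle (6 deg play each way). Orange bar 100 mm long (its x), 14 wide (y), 18 high (z), centre 46 mm above the bore mouth, on a 12 mm steel shank. At the start the bar points fore and aft of the unit (x of slot).

How it is judged:
On the way, in this order (a step that is already met when the one before it is completed fails the run):
1. the grille's foot stands in the channel while the panel still leans out at an angle (more than 13 degrees) (z of panel_foot in the frame of slot below 0.01 m and x of panel_foot in the frame of slot between -0.012 and 0.012 m and y of panel_foot in the frame of slot between -0.012 and 0.012 m and angle between panel_center's own z axis and vertical above 0.23 rad), for 0.1 s.
2. the grille stands upright in the channel, against the stops (z of panel_foot in the frame of slot below 0.006 m and x of panel_foot in the frame of slot between -0.012 and 0.012 m and angle between panel_center's own z axis and vertical below 0.1 rad), for 0.2 s.
3. the lock tongue is turned across the front of the grille (value of joint tongue above 1.2 rad), for 0.1 s.
At the end, for the whole second after the job is handed in: The grille rests in the channel (foot within 6 mm of its floor and 12 mm of the middle of the bay), upright within 6 degrees and square to the unit; the tongue is turned at least 1.2 rad, across it; the key stands upright in the lock, seated (bar at most 54 mm above the bore mouth) (all of step 2 and y of panel_foot in the frame of slot between -0.012 and 0.012 m and angle between the x axis of panel_center and the x axis of slot, either way round below 0.12 rad and linear speed of panel below 0.02 m/s and value of joint tongue above 1.2 rad and horizontal distance between key_grip and lock below 0.02 m and z of key_grip in the frame of lock below 0.054 m and angle between key_grip's own z axis and vertical below 0.2 rad); the robot touches nothing.
It fails at once if another thing on the bench (plate stack, bottle, jar, screwdriver, vial rack, tip box, beaker) is shifted by more than 30 mm (distance of any of plates, reagent, jar, driver, vials, tips, beaker from where it was at the start of the episode above 0.03 m).
It also fails if it takes over 67 s, if anything falls off the work surface, if the arm or the gripper's body presses on something with over 40 N, if the wrist force passes 120 N, or if a joint passes its speed limit or range.

ROBOT

A 6-joint arm with a two-finger parallel gripper is mounted at the origin on the work surface. World frame = base frame: x ahead of the robot, y to its left, z up, the work surface at z = 0. Lengths are in m, angles in rad, forces in N, time in s.
With the tool pointing down it reaches from about 0.375 to 0.975 m from the base axis. Payload 3.8 kg.
Tool frame: the origin (TCP) lies on the centre line of the jaws, within the pads' length; the fingertips stand 22 mm ahead of it and the grasp point (between the pads) lies 3 mm ahead of it; x points along the fingers, y is the direction in which the jaws open and shut, and the axes are right-handed (so a half turn about x gives the same grasp; the last joint's range is limited). The gripper opens to 85 mm and grips with 20 to 120 N. Pads are 22 mm wide; open, the fingers measure 114 mm over their backs; the gripper's body (76 mm by 85 mm) begins 54 mm behind the grasp point. The pads swing forward as they close: fully open they stand 13 mm farther back than shut.
Start: joints at [-1.373, 0.264, 1.604, -0, 1.274, -0.037], TCP at [0.157, -0.656, 0.253] pointing down, gripper open.
Joint ranges: [-2.63, 2.63], [-0.94, 2.18], [0.31, 2.57], [-1.31, 4.45], [0, 2.66], [-2.55, 2.55]. Speed limits (rad/s): [2.57, 2.57, 3.14, 3.14, 3.14, 3.14].

INTERFACE

Orientations are given as a rotation vector (axis times angle).
In Python, from workcell import monitor, eyes, finish_job gives the robot as it stands. The module is installed in compiled form; this text tells all that it offers.
- The arm moves only by the tool play_rows, never from a script. Its argument "deltas" is a list of rows, each an object of numbers: "wx", "wy", "wz": the turn, a rotation vector about the world's x, y, z in degrees; "x", "y", "z": the shift along the world's x, y, z in mm; "fingers": the closure, from -1 (fully open) to 1 (shut), so that 0 is half open. A call has 1 to 20 rows; each row is the pose to reach, as a shift and turn from the pose commanded when the call began; what a row does not reach only later rows make up. A row lasts 1/8 s, in which the tool goes at most 62.5 mm and 10.7 degrees, less where a joint would pass 70% of its speed; a pose out of reach is approached as far as the arm can. A call with a gripper value outside its range is refused whole. The fingers move at their own pace and stop on an object; "grip_force" is the grip in N (left out, the last holds). Time passes only in rows, so rows that repeat a pose let the fingers close. It gives the time, the measured TCP pose, the force and the opening at its end, in the units of the state.
- monitor.read_state(): the state, without advancing time (a new reading comes with each control period).
- eyes.read_camera(name): name is "scene" or "side" or "wrist"; returns a dict with "frame" (420x560x3 uint8, red, green, blue), "depth" (420x560 float32, m along the optical axis (not along the pixel's ray), 0 where there is no reading), "K" (3x3 intrinsics, pixels), "view" (4x4, takes a point from world to camera coordinates); the wrist camera has in their place "tool_from_camera" (4x4, takes a point from camera to tool coordinates, whose origin is the TCP and whose axes are the tool frame's). Camera axes: x right, y down, z forward; pixel columns grow to the right and rows downward; lengths in m; the calibration is good to about 2 mm. A picture is of the moment at which its call begins: read the wrist's pose just before it.
- finish_job(): hands the job in, once; it reports no verdict.
The state is a dict: "time": time; "q": joint angles; "joint_vel": joint speeds; "joint_torque": joint torques, N m; "tool_pos": TCP position; "tcp_rot": TCP orientation; "wrist_force": force on the tool from outside, world axes, zero at the start; "torque": the same for the moment, N m; "width": opening from 0.0 (shut) to 1.0 (fully open).
Only numpy, scipy, OpenCV 4.12 (cv2) and the standard library are available. Lean on these libraries where they do the work, as an engineer would, in place of code of your own. Each camera call takes 0.05 s, during which the arm holds its last target.

## Working session

There is one attempt and no reset: what is moved stays moved. The work goes in short steps, Python scripts to look and compute and a tool call to move; the robot and the scene stay as the last step left them, time stands still between calls to the robot, and variables do not carry over. Pictures are saved under pics/ and viewed, and the job is handed in when it is done.

Besides the shell and the picture viewer there is one more tool, called after ">>>" as name([rows], argument=value, ...), one row to a line, values as JSON. play_rows: Moves the arm, as the interface text tells. Its arguments: {"type":"object","properties":{"deltas":{"type":"array"},"grip_force":{"type":"number"}},"required":["deltas"]}

```bash
mkdir -p pics; cat > h.py <<'E'
import numpy as np, cv2
from workcell import monitor, eyes, finish_job
from scipy.spatial.transform import Rotation as R
def cam(n):
    s=monitor.read_state(); c=eyes.read_camera(n)
    if 'view' in c: c['wfc']=np.linalg.inv(c['view'])
    else:
        T=np.eye(4);T[:3,:3]=R.from_rotvec(s['tcp_rot']).as_matrix();T[:3,3]=s['tool_pos'];c['wfc']=T@c['tool_from_camera']
    return c
def cloud(c):
    d=c['depth'];K=c['K'];h,w=d.shape
    u,v=np.meshgrid(np.arange(w),np.arange(h))
    p=np.stack([(u-K[0,2])*d/K[0,0],(v-K[1,2])*d/K[1,1],d],-1)
    p=p@c['wfc'][:3,:3].T+c['wfc'][:3,3]; p[d==0]=np.nan
    return p
def save(c,n): cv2.imwrite('pics/'+n,c['frame'][:,:,::-1])
E
python3 - <<'E'
from h import *
s=monitor.read_state(); print(s)
for n in ['scene','side','wrist']:
    c=cam(n); save(c,n+'0.png'); np.savez('/tmp/'+n+'0.npz',p=cloud(c),f=c['frame'],K=c['K'],wfc=c['wfc']); print(n,c['K'][0,0],np.round(c['wfc'],3).tolist())
E
```

```text
{'time': 0.0, 'q': array([-1.37289769e+00,  2.64754345e-01,  1.60540327e+00,  2.84580776e-06,
        1.27370617e+00, -3.68986384e-02]), 'joint_vel': array([-0.00055121, -0.00114906,  0.00111525,  0.00024918, -0.00075242,
        0.00090135]), 'joint_torque': array([ 6.18199683e-04, -5.15107083e+01, -3.67316222e+01, -1.53300562e-04,
        1.28629882e-02,  1.73516241e-05]), 'tool_pos': array([ 0.15689853, -0.65579399,  0.25194537]), 'tcp_rot': array([ 2.09770035,  0.24981761, -2.09808041]), 'wrist_force': array([ 0.60576536,  0.67351371, -0.32599235]), 'torque': array([-0.0859184 , -0.03612351,  0.02662008]), 'width': 1.00122401210568}
scene 544.9297256621334 [[-0.985, -0.115, 0.131, 0.411], [-0.174, 0.692, -0.701, 0.725], [-0.01, -0.713, -0.701, 0.89], [0.0, 0.0, 0.0, 1.0]]
side 488.57347268466515 [[0.338, 0.747, -0.572, 1.158], [0.941, -0.262, 0.214, -0.297], [0.01, -0.611, -0.792, 0.955], [0.0, 0.0, 0.0, 1.0]]
wrist 326.52814128906135 [[0.232, -0.928, -0.291, 0.231], [-0.973, -0.222, -0.068, -0.639], [-0.001, 0.299, -0.954, 0.374], [0.0, 0.0, 0.0, 1.0]]
```

View pics/scene0.png

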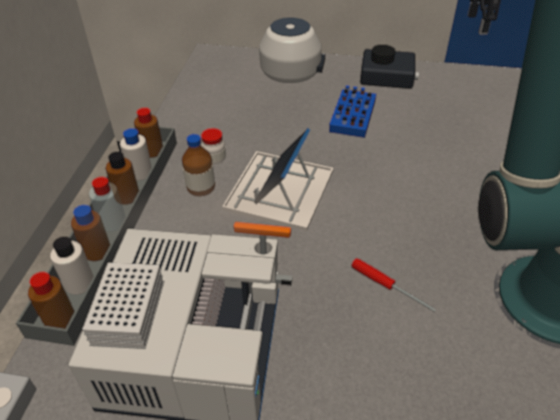

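View pics/side0.png

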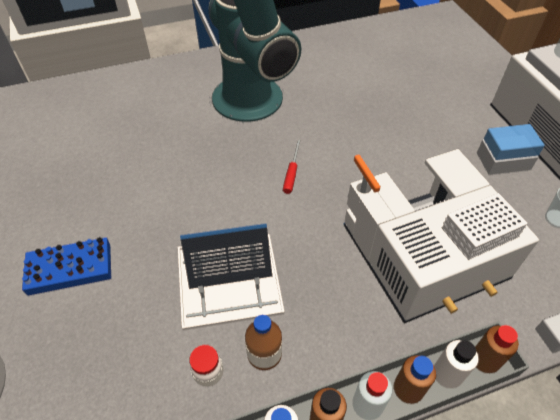

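View pics/wrist0.png

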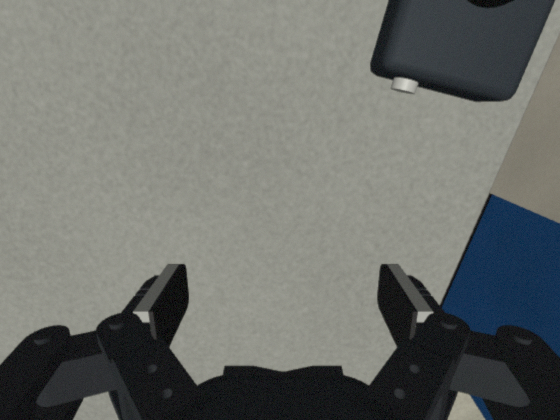

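```bash
python3 - <<'E'
from h import *
for n in ['scene','side']:
    z=np.load(f'/tmp/{n}0.npz'); p=z['p'];f=z['f'].astype(int);P=p.reshape(-1,3);
    ok=~np.isnan(P[:,0])
    hsv=cv2.cvtColor(z['f'],cv2.COLOR_RGB2HSV)
    m=(np.abs(p[...,2]-0.16)<0.006)&(p[...,1]>-.25)&(p[...,0]>0.2)&(p[...,0]<1.1)&(hsv[...,1]<60)
    m8=cv2.morphologyEx(m.astype(np.uint8),cv2.MORPH_OPEN,np.ones((3,3)))
    cn,_=cv2.findContours(cv2.morphologyEx(m8,cv2.MORPH_CLOSE,np.ones((9,9))),cv2.RETR_EXTERNAL,cv2.CHAIN_APPROX_NONE)
    cn=max(cn,key=cv2.contourArea); mm=np.zeros(m8.shape,np.uint8);cv2.drawContours(mm,[cn],-1,1,-1)
    q=p[(mm>0)&(m8>0)]
    print(n,'top z',np.median(q[:,2]),len(q)); r=cv2.minAreaRect((q[:,:2]*1000).astype(np.float32)); print(r, cv2.boxPoints(r).round(1).tolist())
    o=(hsv[...,0]>5)&(hsv[...,0]<14)&(hsv[...,1]>200)&(hsv[...,2]>150)&(p[...,2]>0.19)&(p[...,2]<.24)
    q=p[o]; print('orange',len(q),q.min(0),q.max(0),np.median(q,0)); r=cv2.minAreaRect((q[:,:2]*1000).astype(np.float32));print(r)
    # panel
    dk=(f.max(-1)<110)&(p[...,0]>.35)&(p[...,0]<.75)&(p[...,1]<-.15)&(p[...,1]>-.6)&(p[...,2]>.03)&(p[...,2]<.17)
    q=p[dk]; print('dark',len(q), np.nanmin(q,0),np.nanmax(q,0))
    np.save(f'/tmp/{n}_dk.npy',dk); cv2.imwrite(f'pics/{n}_m.png',np.hstack([mm*255,(o*255).astype(np.uint8),(dk*255).astype(np.uint8)])[::2,::2])
E
```

```text
scene top z 0.16018504956723945 15824
((673.6077880859375, 226.1282958984375), (279.70172119140625, 286.30438232421875), 3.446413993835449) [[525.4000244140625, 360.6000061035156], [542.5999755859375, 74.80000305175781], [821.7999877929688, 91.5999984741211], [804.5999755859375, 377.3999938964844]]
orange 232 [0.51606608 0.09720519 0.20821767] [0.60758813 0.10914652 0.21761572] [0.55365177 0.10375704 0.21443319]
((561.9216918945312, 103.23857879638672), (91.5350112915039, 10.801852226257324), 2.170185089111328)
dark 1019 [ 0.39991789 -0.59868797  0.03000808] [ 0.74992234 -0.15017199  0.13752481]
side top z 0.15999468059287109 9174
((672.8365478515625, 224.6876220703125), (281.7461242675781, 284.036865234375), 3.2508535385131836) [[524.0999755859375, 358.5], [540.2000122070312, 74.9000015258789], [821.5, 90.9000015258789], [805.4000244140625, 374.5]]
orange 33 [0.52505575 0.09035843 0.20867127] [0.61261838 0.10178453 0.21491905] [0.58457037 0.09353931 0.21210622]
((568.9784545898438, 93.59796142578125), (87.74942016601562, 7.713038921356201), 5.981023788452148)
dark 3611 [ 0.40563324 -0.5976502   0.03000224] [ 0.64419865 -0.150042    0.13286615]
```

```bash
python3 - <<'E'
from h import *
for n in ['scene','side']:
    z=np.load(f'/tmp/{n}0.npz'); p=z['p'];f=z['f']
    if n=='scene': b=(100,220,220,345)
    else: b=(210,330,165,290)
    im=f[b[0]:b[1],b[2]:b[3],::-1]; cv2.imwrite(f'pics/{n}_z.png',cv2.resize(im,None,fx=5,fy=5,interpolation=cv2.INTER_CUBIC))
    # tray: white low
    hsv=cv2.cvtColor(f,cv2.COLOR_RGB2HSV)
    m=(f.min(-1)>165)&(p[...,2]<.025)&(p[...,1]<0)&(p[...,1]>-.5)&(p[...,0]>.35)&(p[...,0]<.8)
    m8=cv2.morphologyEx(m.astype(np.uint8),cv2.MORPH_OPEN,np.ones((2,2)))
    k,l,st,_=cv2.connectedComponentsWithStats(cv2.dilate(m8,np.ones((9,9))))
    i=1+np.argmax(st[1:,4]); q=p[(l==i)&(m8>0)]
    r=cv2.minAreaRect((q[:,:2]*1000).astype(np.float32)); print(n,r,np.median(q[:,2])); print(cv2.boxPoints(r).round(0).tolist())
E
```

```text
scene ((589.4075927734375, -217.83523559570312), (207.50381469726562, 193.46768188476562), 80.55892944335938) nan
[[477.0, -304.0], [668.0, -336.0], [702.0, -131.0], [511.0, -100.0]]
side ((625.2447509765625, -228.1193084716797), (215.6040496826172, 281.89056396484375), 79.56922149658203) nan
[[467.0, -309.0], [744.0, -360.0], [783.0, -148.0], [506.0, -97.0]]
```

View pics/scene_z.png

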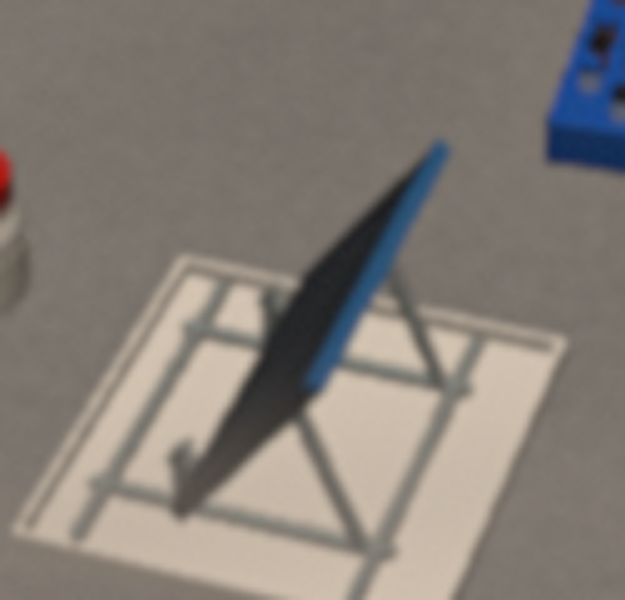

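View pics/side_z.png

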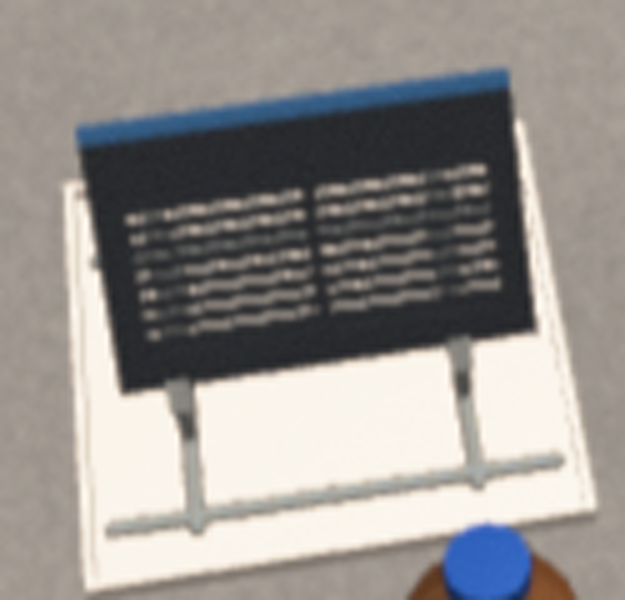

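```bash
python3 - <<'E'
from h import *
z=np.load('/tmp/side0.npz');p=z['p'];f=z['f'].astype(int);K=z['K'];T=z['wfc']
c=np.array([[180.8,236.2],[266.6,224.2],[272,275.6],[189.2,288]])
m=np.zeros(p.shape[:2],np.uint8);cv2.fillPoly(m,[c.astype(int)],1);m=cv2.erode(m,np.ones((7,7)))>0
m&=(f.max(-1)<75)
q=p[m];q=q[~np.isnan(q[:,0])]
for _ in range(3):
    o=q.mean(0);n=np.linalg.svd(q-o)[2][2];r=(q-o)@n;print(len(q),r.std());q=q[np.abs(r)<max(.003,2*r.std())]
if n[0]<0:n=-n
print('normal',n,'lean',np.degrees(np.arcsin(n[2])),'yaw',np.degrees(np.arctan2(n[1],n[0])),o)
X=[]
for u,v in c:
    d=T[:3,:3]@np.array([(u-K[0,2])/K[0,0],(v-K[1,2])/K[1,1],1]);X.append(T[:3,3]+d*((o-T[:3,3])@n)/(d@n))
X=np.array(X);print(X.round(4));print([np.linalg.norm(X[i]-X[(i+1)%4]).round(4) for i in range(4)])
cen=X.mean(0)-.004*n;print('center',cen,'foot',(X[2]+X[3])/2-.004*n)
# top edge dir
e=X[0]-X[1];print('edge yaw',np.degrees(np.arctan2(e[1],e[0])))
e=X[3]-X[2];print('edge yaw',np.degrees(np.arctan2(e[1],e[0])))
E
```

```text
2673 0.004582771892284918
2659 0.002080556864636802
2545 0.0017370292886096385
normal [ 0.81334213 -0.13571612  0.56573466] lean 34.453323121090804 yaw -9.473226346335531 [ 0.58474803 -0.21932467  0.08868185]
[[ 0.5403 -0.2996  0.1333]
 [ 0.5695 -0.1238  0.1335]
 [ 0.6356 -0.1357  0.0357]
 [ 0.606  -0.3117  0.0359]]
[np.float64(0.1782), np.float64(0.1186), np.float64(0.1784), np.float64(0.1181)]
center [ 0.58459875 -0.21712694  0.08235323] foot [ 0.61754924 -0.22312719  0.03354175]
edge yaw -99.42863655005598
edge yaw -99.52158829428295
```

```bash
python3 - <<'E'
from h import *
for n in ['scene','side']:
    z=np.load(f'/tmp/{n}0.npz');p=z['p'];P=p.reshape(-1,3)
    a=np.radians(3.35);s=np.array([.5784,.2199]);M=np.array([[np.cos(a),np.sin(a)],[-np.sin(a),np.cos(a)]])
    L=(P[:,:2]-s)@M.T*1000
    top=np.abs(P[:,2]-.16)<.004
    for x0 in (-30,0,30,60):
        y=np.sort(L[top&(np.abs(L[:,0]-x0)<8)][:,1]); 
        if len(y)>3:
            g=np.diff(y);i=np.argsort(g)[-2:];print(n,x0,'range',y[[0,-1]].round(1),[(y[k].round(1),y[k+1].round(1)) for k in sorted(i)])
    for y0 in (-80,-30,30,80,100):
        x=np.sort(L[top&(np.abs(L[:,1]-y0)<8)][:,0]);print(n,'y',y0,x[[0,-1]].round(1),(x[x>20][0]).round(1))
s=monitor.read_state();Rm=R.from_rotvec(s['tcp_rot']).as_matrix();print(Rm.round(3))
def tgt(yaw,lean,flip):
    Z=R.from_euler('zyx',[yaw,-lean,0],degrees=True).as_matrix() # panel axes
    xp,yp,zp=Z.T; tx=-zp; ty=xp*flip; return np.stack([tx,ty,np.cross(tx,ty)],1),Z
for nm,yaw,lean in [('pick',-9.5,35),('ins',3.35,30)]:
  for fl in (1,-1):
    T,Z=tgt(yaw,lean,fl); print(nm,fl,np.degrees(R.from_matrix(T@Rm.T).as_rotvec()).round(1), 'zp',Z[:,2].round(3))
E
```

```text
scene -30 range [-141.2  142.2] [(np.float64(-124.4), np.float64(-120.4)), (np.float64(-46.7), np.float64(51.6))]
scene 0 range [-142.6  143.1] [(np.float64(-47.8), np.float64(-46.2)), (np.float64(-46.2), np.float64(51.2))]
scene 30 range [-142.3  142.6] [(np.float64(-92.6), np.float64(-90.7)), (np.float64(-48.1), np.float64(51.2))]
scene 60 range [-140.6  142.4] [(np.float64(-97.5), np.float64(-95.9)), (np.float64(-47.0), np.float64(51.4))]
scene y -80 [-44.  235.1] 20.3
scene y -30 [ 75.9 138.1] 75.9
scene y 30 [ 76.1 131.5] 76.1
scene y 80 [-44.3 234.4] 20.0
scene y 100 [-44.3 234.9] 20.1
side -30 range [-142.   140.9] [(np.float64(-104.1), np.float64(-83.0)), (np.float64(-50.5), np.float64(48.1))]
side 0 range [-142.1  140.5] [(np.float64(-50.6), np.float64(49.0)), (np.float64(72.5), np.float64(74.9))]
side 30 range [-141.8  140.6] [(np.float64(-51.0), np.float64(49.6)), (np.float64(63.1), np.float64(65.3))]
side 60 range [-141.6  141.3] [(np.float64(-50.0), np.float64(48.8)), (np.float64(88.7), np.float64(91.2))]
side y -80 [-44.2 234.5] 21.1
side y -30 [ 75.3 235.1] 75.3
side y 30 [ 76.3 234.3] 76.3
side y 80 [-45.6 233.9] 21.0
side y 100 [-45.9 234.5] 20.1
[[-0.     0.233 -0.973]
 [ 0.002 -0.973 -0.233]
 [-1.    -0.002 -0.   ]]
pick 1 [-20.5 -30.9  64.8] zp [-0.574  0.     0.819]
pick -1 [  34.3  -22.7 -108.9] zp [-0.574  0.     0.819]
ins 1 [-21.  -25.   77.9] zp [-0.5    0.     0.866]
ins -1 [ 26.  -21.8 -97.6] zp [-0.5    0.     0.866]
```

```bash
cat >> h.py <<'E'
SLOT=np.array([.5784,.2199,.020]);CY=3.35
def pax(yaw,lean): return R.from_euler('ZYX',[yaw,-lean,0],degrees=True).as_matrix()
def ttool(Z): 
    tx=-Z[:,2];ty=Z[:,0];return np.stack([tx,ty,np.cross(tx,ty)],1)
def delta(pos,T,s=None):
    s=s or monitor.read_state();Rm=R.from_rotvec(s['tcp_rot']).as_matrix()
    return (1000*(np.array(pos)-s['tool_pos'])).round(1),np.degrees(R.from_matrix(T@Rm.T).as_rotvec()).round(2)
E
python3 - <<'E'
from h import *
Z=pax(-9.5,35);T=ttool(Z);c=np.array([.5846,-.2171,.0826]);print(Z)
for d in (.049,.159): p=c+d*Z[:,2];print(p.round(4),delta(p,T))
E
```

```text
[[ 0.80791787  0.16504761 -0.56571018]
 [-0.13519908  0.9862856   0.09466742]
 [ 0.57357644  0.          0.81915204]]
[ 0.5569 -0.2125  0.1227] (array([ 400. ,  443.5, -129.5]), array([-25.34, -27.14,  64.84]))
[ 0.4947 -0.202   0.2128] (array([337.7, 453.9, -39.4]), array([-25.34, -27.14,  64.84]))
```

>>> play_rows([
  {"x": 40,"y": 40,"z": 40,"wx": -3,"wy": -3,"wz": 7,"fingers": -0.3},
  {"x": 80,"y": 85,"z": 60,"wx": -6,"wy": -6,"wz": 15,"fingers": -0.3},
  {"x": 115,"y": 130,"z": 60,"wx": -9,"wy": -9,"wz": 22,"fingers": -0.3},
  {"x": 150,"y": 175,"z": 60,"wx": -12,"wy": -13,"wz": 30,"fingers": -0.3},
  {"x": 185,"y": 220,"z": 50,"wx": -14,"wy": -16,"wz": 37,"fingers": -0.3},
  {"x": 220,"y": 265,"z": 40,"wx": -17,"wy": -19,"wz": 44,"fingers": -0.3},
  {"x": 250,"y": 310,"z": 20,"wx": -20,"wy": -22,"wz": 52,"fingers": -0.3},
  {"x": 280,"y": 355,"z": 0,"wx": -23,"wy": -25,"wz": 59,"fingers": -0.3},
  {"x": 310,"y": 400,"z": -20,"wx": -25.3,"wy": -27.1,"wz": 64.8,"fingers": -0.3},
  {"x": 338,"y": 454,"z": -39,"wx": -25.3,"wy": -27.1,"wz": 64.8,"fingers": -0.3},
  {"x": 338,"y": 454,"z": -39,"wx": -25.3,"wy": -27.1,"wz": 64.8,"fingers": -0.3},
  {"x": 338,"y": 454,"z": -39,"wx": -25.3,"wy": -27.1,"wz": 64.8,"fingers": -0.3},
], grip_force=60)

```text
time: 1.65
tool_pos: [0.4952, -0.2021, 0.2144]
tcp_rot: [1.512, 0.634, -0.874]
wrist_force: [-0.4, -0.7, 0.2]
width: 0.652
```

```bash
python3 - <<'E'
from h import *
c=cam('wrist');save(c,'w1.png');s=monitor.read_state();print(s['time'],s['q'].round(3),s['width'])
Z=pax(-9.5,35);T=ttool(Z);ce=np.array([.5846,-.2171,.0826])
print(delta(ce+.049*Z[:,2],T))
E
```

```text
1.7 [-0.576 -0.295  2.341  0.439  0.567 -0.718] 0.6501097171972213
(array([ 61.7,  -9.2, -92.2]), array([0.05, 0.09, 0.07]))
```

View pics/w1.png

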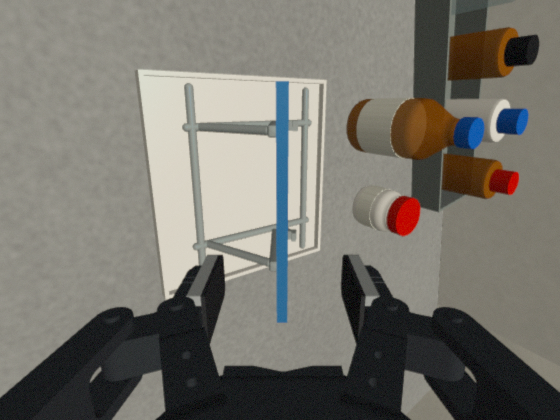

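```bash
python3 - <<'E'
from h import *
c=cam('wrist');hsv=cv2.cvtColor(c['frame'],cv2.COLOR_RGB2HSV);p=cloud(c)
m=(np.abs(hsv[...,0].astype(int)-104)<8)&(hsv[...,1]>150);m[:,:240]=0;m[:,330:]=0
q=p[m&(p[...,2]<.16)];r=cv2.minAreaRect(np.argwhere(m)[:,::-1].astype(np.float32));print(r,len(q))
o=np.median(q,0);K=c['K'];T=c['wfc']
ce=np.array([.5846,-.2171,.0826]);Z=pax(-9.5,35);n=Z[:,2];top=ce+.06*n
b=cv2.boxPoints(r);X=[]
for u,v in b:
    d=T[:3,:3]@np.array([(u-K[0,2])/K[0,0],(v-K[1,2])/K[1,1],1]);X.append(T[:3,3]+d*((top-T[:3,3])@n)/(d@n))
X=np.array(X);print(X.round(4),'mean',X.mean(0),'exp',top,'depthmed',o,'err in panel axes',((X.mean(0)-top)@Z*1000).round(1))
print('plane h of depth pts',np.median((q-top)@n))
E
```

```text
((264.62353515625, 242.46238708496094), (320.1221923828125, 79.99588775634766), 83.36748504638672) 2302
[[ 0.5274 -0.1228  0.1054]
 [ 0.5694 -0.1242  0.1346]
 [ 0.5532 -0.3852  0.1536]
 [ 0.495  -0.386   0.1135]] mean [ 0.53627205 -0.2545488   0.12679884] exp [ 0.55065739 -0.21141995  0.13174912] depthmed [ 0.55317691 -0.19877003  0.1341083 ] err in panel axes [ -8.6 -44.9  -0. ]
plane h of depth pts 0.0017427296254017848
```

```bash
python3 - <<'E'
from h import *
c=cam('wrist');K=c['K'];T=c['wfc']
ce=np.array([.5846,-.2171,.0826]);Z=pax(-9.5,35);n=Z[:,2];top=ce+.06*n
for u,v in [(276.5,82),(288,82),(287,322),(277.5,322)]:
    d=T[:3,:3]@np.array([(u-K[0,2])/K[0,0],(v-K[1,2])/K[1,1],1]);X=T[:3,3]+d*((top-T[:3,3])@n)/(d@n);print(((X-top)@Z*1000).round(1))
E
```

```text
[-0.6 86.4  0. ]
[ 6.7 86.4  0. ]
[  6.6 -94.6   0. ]
[ -1.1 -94.6   0. ]
```

>>> play_rows([
  {"x": 10.5,"y": -2,"z": -15,"fingers": -0.3},
  {"x": 21,"y": -4,"z": -30,"fingers": -0.3},
  {"x": 31,"y": -6,"z": -45,"fingers": -0.3},
  {"x": 42,"y": -8,"z": -60,"fingers": -0.3},
  {"x": 52,"y": -9.5,"z": -75,"fingers": -0.3},
  {"x": 63,"y": -11.5,"z": -91,"fingers": -0.3},
  {"x": 63,"y": -11.5,"z": -91,"fingers": -0.3},
  {"x": 63,"y": -11.5,"z": -91,"fingers": 1},
  {"x": 63,"y": -11.5,"z": -91,"fingers": 1},
  {"x": 63,"y": -11.5,"z": -91,"fingers": 1},
  {"x": 63,"y": -11.5,"z": -91,"fingers": 1},
  {"x": 63,"y": -11.5,"z": -91,"fingers": 1},
  {"x": 63,"y": -11.5,"z": -91,"fingers": 1},
], grip_force=70)

```text
schema error: expected keys wx, wy, wz, x, y, z, fingers
```

```bash
python3 - <<'E'
from h import *
c=cam('wrist');save(c,'w2.png');s=monitor.read_state();print(s['q'].round(3),s['width'],s['wrist_force'].round(1))
Z=pax(-9.5,35);print((Z[:,2]*130).round(1), delta([0,0,0],ttool(Z))[1])
E
```

```text
[-0.578 -0.295  2.34   0.439  0.567 -0.718] 0.6529986601359976 [ 1.  -0.4 -0.1]
[-73.5  12.3 106.5] [0.05 0.11 0.21]
```

View pics/w2.png

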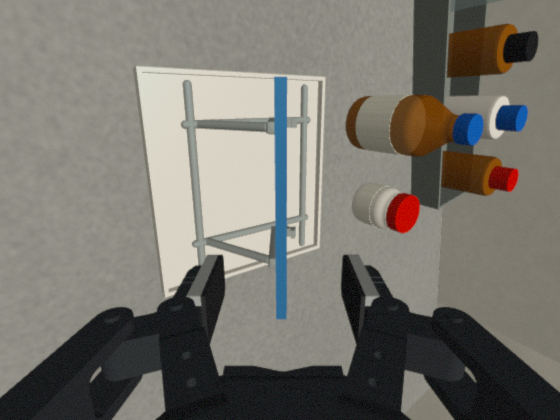

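>>> play_rows([
  {"wx": 0,"wy": 0,"wz": 0,"x": 10.5,"y": -2,"z": -15,"fingers": -0.3},
  {"wx": 0,"wy": 0,"wz": 0,"x": 21,"y": -4,"z": -30,"fingers": -0.3},
  {"wx": 0,"wy": 0,"wz": 0,"x": 31,"y": -6,"z": -45,"fingers": -0.3},
  {"wx": 0,"wy": 0,"wz": 0,"x": 42,"y": -8,"z": -60,"fingers": -0.3},
  {"wx": 0,"wy": 0,"wz": 0,"x": 52,"y": -9.5,"z": -75,"fingers": -0.3},
  {"wx": 0,"wy": 0,"wz": 0,"x": 63,"y": -11.5,"z": -91,"fingers": -0.3},
  {"wx": 0,"wy": 0,"wz": 0,"x": 63,"y": -11.5,"z": -91,"fingers": -0.3},
  {"wx": 0,"wy": 0,"wz": 0,"x": 63,"y": -11.5,"z": -91,"fingers": 1},
  {"wx": 0,"wy": 0,"wz": 0,"x": 63,"y": -11.5,"z": -91,"fingers": 1},
  {"wx": 0,"wy": 0,"wz": 0,"x": 63,"y": -11.5,"z": -91,"fingers": 1},
  {"wx": 0,"wy": 0,"wz": 0,"x": 63,"y": -11.5,"z": -91,"fingers": 1},
  {"wx": 0,"wy": 0,"wz": 0,"x": 63,"y": -11.5,"z": -91,"fingers": 1},
  {"wx": 0,"wy": 0,"wz": 0,"x": 63,"y": -11.5,"z": -91,"fingers": 1},
], grip_force=70)

```text
time: 3.48
tool_pos: [0.5575, -0.2143, 0.1239]
tcp_rot: [1.513, 0.632, -0.875]
wrist_force: [-8.6, -2.0, 6.0]
width: 0.081
```

```bash
python3 - <<'E'
from h import *
c=cam('wrist');save(c,'w3.png');s=monitor.read_state();print(s['q'].round(3),s['width'],s['wrist_force'].round(1))
Z=pax(-9.5,35);print((Z[:,2]*130).round(1), delta([0,0,0],ttool(Z))[1])
Z=pax(CY,30);
for k in (.16,0): 
    foot=SLOT+[0,0,.002]; p=foot+Z[:,2]*(.109+k); print(k,p,delta(p,ttool(Z)))
E
```

```text
[-0.516 -0.022  2.31   0.644  0.333 -0.907] 0.08094469171200601 [-7.5 -1.3  6.8]
[-73.5  12.3 106.5] [0.06 0.08 0.05]
0.16 [0.44412983 0.21204046 0.25496083] (array([-113.4,  426.3,  131.1]), array([ 0.32,  5.09, 12.89]))
0 [0.52399313 0.21671528 0.11639677] (array([-33.5, 431. ,  -7.5]), array([ 0.32,  5.09, 12.89]))
```

View pics/w3.png

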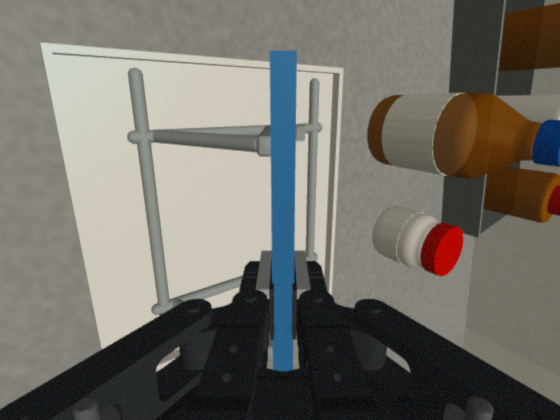

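```bash
cat > kin.py <<'E'
from h import *
from scipy.optimize import least_squares
D=[([-1.37289769,.26475,1.6054,0,1.2737,-.0369],[.1569,-.6558,.25195],[2.0977,.24982,-2.09808]),
([-.577,-.295,2.3405,.439,.567,-.718],[.4952,-.2021,.2144],[1.512,.634,-.874]),
([-.516,-.022,2.31,.644,.333,-.907],[.5575,-.2143,.1239],[1.513,.632,-.875])]
def fk(q,k):
    l2,l3,d,L,a=k
    Rz=R.from_euler('z',q[0]);
    W=Rz.apply([a+l2*np.sin(q[1])+l3*np.sin(q[1]+q[2]),0,d+l2*np.cos(q[1])+l3*np.cos(q[1]+q[2])])
    # forearm dir: rotate about y by q2+q3 (z->forearm)
    F=Rz*R.from_euler('y',q[1]+q[2])*R.from_euler('z',SG[0]*q[3])*R.from_euler('y',q[4])*R.from_euler('z',SG[1]*q[5])
    return W+L*F.apply([0,0,1]),F
best=None
for SG in [(1,1),(1,-1),(-1,1),(-1,-1)]:
    f=lambda k:np.concatenate([fk(q,k)[0]-p for q,p,_ in D])
    r=least_squares(f,[.4,.4,.2,.2,0])
    if best is None or r.cost<best[0]: best=(r.cost,SG,r.x)
SG=best[1];KK=best[2]
C=[(R.from_rotvec(r).inv()*fk(q,KK)[1]) for q,p,r in D]
OFF=C[0].inv()  # tool = F*OFF
def ik(p,T,q0):
    Tr=R.from_matrix(T)
    def f(q):
        P,F=fk(q,KK);return np.r_[(P-p)*5,(Tr.inv()*(F*OFF)).as_rotvec()]
    lo=[-2.63,-.94,.31,-1.31,0,-2.55];hi=[2.63,2.18,2.57,4.45,2.66,2.55]
    r=least_squares(f,np.clip(q0,np.array(lo)+1e-3,np.array(hi)-1e-3),bounds=(lo,hi));return r.x.round(3),r.cost
E
python3 - <<'E'
from kin import *
print(best);print([c.as_rotvec().round(3) for c in C])
q0=[.2,-.3,2.3,-.4,.5,.5]
for lean in (27,30,33):
  Z=pax(CY,lean)
  for k in (0,.04,.08,.12,.16,.2):
    p=SLOT+[0,0,.002]+Z[:,2]*(.109+k);print(lean,k,p.round(3),*ik(p,ttool(Z),q0))
for ln in (0,-2):
  Z=pax(CY,ln);p=SLOT+Z[:,2]*.109;print(ln,*ik(p,ttool(Z),q0))
E
```

```text
(np.float64(0.00043353803952894785), (1, -1), array([ 0.60094816,  0.64382348,  0.28625009,  0.4237204 , -0.10144896]))
[array([-1.155,  1.243, -1.155]), array([-0.104,  1.566, -0.103]), array([0.191, 1.562, 0.191])]
27 0 [0.529 0.217 0.119] [ 0.548 -0.026  2.248 -0.43   0.538 -0.892] 3.932131108112576e-27
27 0.04 [0.511 0.216 0.155] [ 0.571 -0.098  2.247 -0.398  0.612 -0.87 ] 9.353124700521063e-29
27 0.08 [0.493 0.215 0.19 ] [ 0.595 -0.166  2.241 -0.374  0.689 -0.856] 1.0241710258262443e-29
27 0.12 [0.475 0.214 0.226] [ 0.622 -0.229  2.229 -0.357  0.767 -0.849] 1.3512709675809724e-29
27 0.16 [0.456 0.213 0.262] [ 0.651 -0.287  2.212 -0.345  0.847 -0.848] 8.33542479930796e-31
27 0.2 [0.438 0.212 0.297] [ 0.683 -0.339  2.19  -0.338  0.927 -0.853] 7.371304269147707e-30
30 0 [0.524 0.217 0.116] [ 0.579 -0.045  2.293 -0.552  0.494 -1.032] 1.462953069354451e-20
30 0.04 [0.504 0.216 0.151] [ 0.607 -0.122  2.295 -0.505  0.569 -0.996] 7.941982230726378e-22
30 0.08 [0.484 0.214 0.186] [ 0.638 -0.194  2.291 -0.47   0.649 -0.974] 1.1775462184427776e-22
30 0.12 [0.464 0.213 0.22 ] [ 0.672 -0.262
[... 242 characters left out ...]
 0 [0.519 0.216 0.113] [ 0.613 -0.06   2.336 -0.703  0.459 -1.202] 2.573948575776905e-16
33 0.04 [0.497 0.215 0.147] [ 0.647 -0.141  2.341 -0.634  0.536 -1.148] 9.321886116823099e-30
33 0.08 [0.476 0.214 0.181] [ 0.685 -0.219  2.34  -0.584  0.618 -1.113] 2.0723404428486294e-18
33 0.12 [0.454 0.213 0.214] [ 0.728 -0.292  2.334 -0.548  0.705 -1.095] 1.2164675251655903e-18
33 0.16 [0.432 0.211 0.248] [ 0.776 -0.359  2.322 -0.525  0.796 -1.09 ] 1.4394456160920406e-18
33 0.2 [0.41  0.21  0.281] [ 0.829 -0.419  2.303 -0.511  0.889 -1.097] 2.3716483013663952e-18
0 [ 0.363  0.266  1.813 -0.     1.062 -0.379] 2.0554046246696153e-21
-2 [ 0.355  0.293  1.779  0.011  1.103 -0.365] 1.6133091371597686e-20
```

```bash
python3 - <<'E'
import kin
from kin import *
for sg in [(1,1),(1,-1),(-1,1),(-1,-1)]:
    kin.SG=sg
    r=least_squares(lambda k:np.concatenate([fk(q,k)[0]-p for q,p,_ in D]),[.4,.4,.2,.2,0])
    print(sg,r.cost,r.x.round(3),[(R.from_rotvec(v).inv()*fk(q,r.x)[1]).as_rotvec().round(2) for q,p,v in D])
E
```

```text
(1, 1) 0.00043353803952894926 [ 0.601  0.644  0.286  0.424 -0.101] [array([-1.21,  1.21, -1.21]), array([-1.21,  1.21, -1.21]), array([-1.21,  1.21, -1.21])]
(1, -1) 0.00043353803952894785 [ 0.601  0.644  0.286  0.424 -0.101] [array([-1.15,  1.24, -1.15]), array([-0.1 ,  1.57, -0.1 ]), array([0.19, 1.56, 0.19])]
(-1, 1) 0.00517073485913357 [-0.047  0.061  0.002 -0.306  0.652] [array([-1.21,  1.21, -1.21]), array([-1.26,  0.7 , -2.12]), array([-1.61,  0.39, -2.43])]
(-1, -1) 0.005170734859133569 [-0.047  0.061  0.002 -0.306  0.652] [array([-1.15,  1.24, -1.15]), array([-0.4 ,  1.11, -0.9 ]), array([-0.51,  1.14, -0.95])]
```

```bash
python3 - <<'E'
s=open('kin.py').read()
s=s.replace("l2,l3,d,L,a=k","l2,l3,d,L,a,b=k").replace("l3*np.sin(q[1]+q[2])","l3*np.sin(q[1]+q[2])+b*np.cos(q[1]+q[2])").replace("l3*np.cos(q[1]+q[2])])","l3*np.cos(q[1]+q[2])-b*np.sin(q[1]+q[2])])").replace("[(1,1),(1,-1),(-1,1),(-1,-1)]","[(1,1)]").replace("[.4,.4,.2,.2,0]","[.4,.4,.2,.2,0,0]")
open('kin.py','w').write(s)
E
python3 - <<'E'
from kin import *
print(best)
q0=[.4,-.3,2.3,-.4,.5,.5]
for lean in (27,30,33):
  Z=pax(CY,lean)
  for k in (0,.08,.16,.2):
    p=SLOT+[0,0,.002]+Z[:,2]*(.109+k);print(lean,k,p.round(3),*ik(p,ttool(Z),q0))
for ln in (0,-2):
  Z=pax(CY,ln);p=SLOT+Z[:,2]*.109;print(ln,*ik(p,ttool(Z),q0))
E
```

```text
(np.float64(0.0003395045737569712), (1, 1), array([ 0.59775861,  0.6603081 ,  0.36087613,  0.44104725, -0.09561053,
        0.05605013]))
27 0 [0.529 0.217 0.119] [ 0.558 -0.01   2.236 -0.438  0.538  0.835] 2.0357229369282798e-22
27 0.08 [0.493 0.215 0.19 ] [ 0.607 -0.168  2.241 -0.379  0.694  0.795] 3.195669995818038e-23
27 0.16 [0.456 0.213 0.262] [ 0.665 -0.307  2.223 -0.348  0.86   0.786] 5.6734072105639444e-21
27 0.2 [0.438 0.212 0.297] [ 0.698 -0.368  2.206 -0.341  0.944  0.79 ] 1.4852771731114363e-30
30 0 [0.524 0.217 0.116] [ 0.591 -0.026  2.279 -0.565  0.494  0.981] 8.801120808417998e-18
30 0.08 [0.484 0.214 0.186] [ 0.652 -0.194  2.291 -0.477  0.655  0.918] 2.981339553911441e-31
30 0.16 [0.444 0.212 0.255] [ 0.727 -0.345  2.278 -0.433  0.831  0.902] 1.0685059331460385e-30
30 0.2 [0.424 0.211 0.29 ] [ 0.77  -0.411  2.263 -0.422  0.922  0.907] 1.868535922412134e-26
33 0 [0.519 0.216 0.113] [ 0.627 -0.036  2.321 -0.722  0.46   1.16 ] 2.1687768693748436e-20
33 0.08 [0.476 0.214 0.181] [ 0.703 -0.215  2.339 -0.593  0.625  1.063] 3.0760377642404147e-25
33 0.16 [0.432 0.211 0.248] [ 0.798 -0.377  2.332 -0.53   0.813  1.036] 9.921658218620599e-26
33 0.2 [0.41  0.21  0.281] [ 0.855 -0.448  2.319 -0.514  0.913  1.041] 1.407761570485901e-24
0 [ 0.363  0.275  1.797 -0.     1.07   0.305] 3.655415034446974e-31
-2 [0.354 0.302 1.762 0.011 1.111 0.291] 4.3551053832428564e-29
```

>>> play_rows([
  {"wx": 0,"wy": 0,"wz": 0,"x": -6,"y": 1,"z": 9,"fingers": 1},
  {"wx": 0,"wy": 0,"wz": 0,"x": -14,"y": 2.5,"z": 20,"fingers": 1},
  {"wx": 0,"wy": 0,"wz": 0,"x": -26,"y": 4.5,"z": 38,"fingers": 1},
  {"wx": 0,"wy": 0,"wz": 0,"x": -38,"y": 6.5,"z": 55,"fingers": 1},
  {"wx": 0,"wy": 0,"wz": 0,"x": -50,"y": 8.5,"z": 72,"fingers": 1},
  {"wx": 0,"wy": 0,"wz": 0,"x": -62,"y": 10.5,"z": 90,"fingers": 1},
  {"wx": 0,"wy": 0,"wz": 0,"x": -74,"y": 12,"z": 110,"fingers": 1},
  {"wx": 0,"wy": 0,"wz": 0,"x": -80,"y": 14,"z": 140,"fingers": 1},
  {"wx": 0,"wy": 0,"wz": 0,"x": -80,"y": 14,"z": 160,"fingers": 1},
  {"wx": 0,"wy": 0,"wz": 0,"x": -80,"y": 14,"z": 160,"fingers": 1},
])

```text
time: 4.78
tool_pos: [0.4779, -0.2002, 0.2856]
tcp_rot: [1.512, 0.63, -0.874]
wrist_force: [0.2, -0.1, -4.0]
width: 0.08
```

```bash
python3 - <<'E'
from h import *
c=cam('side');save(c,'s1.png');s=monitor.read_state();print(s['q'].round(3),s['width'],s['wrist_force'].round(1))
Z=pax(CY,30);
for k in (.16,.0): 
    foot=SLOT+[0,0,.002]; p=foot+Z[:,2]*(.109+k); print(k,p,delta(p,ttool(Z)))
E
```

```text
[-0.596 -0.406  2.283  0.366  0.731 -0.637] 0.0805749802993235 [ 0.1 -0.5 -3.7]
0.16 [0.44412983 0.21204046 0.25496083] (array([-33.2, 411.7, -28.5]), array([ 0.31,  5.05, 12.87]))
0.0 [0.52399313 0.21671528 0.11639677] (array([  46.7,  416.4, -167.1]), array([ 0.31,  5.05, 12.87]))
```

View pics/s1.png

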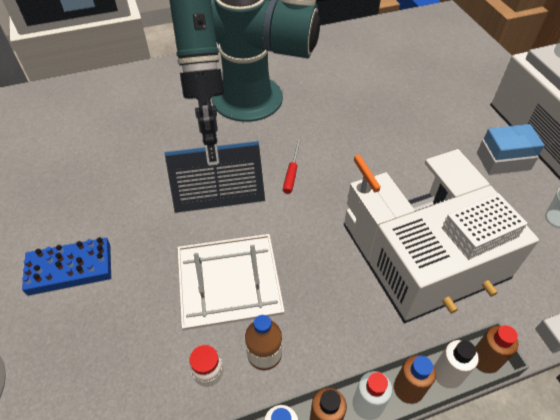

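```bash
cat > meas.py <<'E'
from h import *
def meas(roi,name,zmin=.05,thr=80):
    c=cam('side');f=c['frame'].astype(int);p=cloud(c);K=c['K'];T=c['wfc']
    hsv=cv2.cvtColor(c['frame'],cv2.COLOR_RGB2HSV)
    m=((f.max(-1)<thr)|((np.abs(hsv[...,0].astype(int)-104)<10)&(hsv[...,1]>120)))&(p[...,2]>zmin)
    r=np.zeros_like(m);r[roi[0]:roi[1],roi[2]:roi[3]]=1;m=(m&r).astype(np.uint8)
    m=cv2.morphologyEx(m,cv2.MORPH_CLOSE,np.ones((5,5)))
    cn,_=cv2.findContours(m,cv2.RETR_EXTERNAL,cv2.CHAIN_APPROX_NONE);cn=max(cn,key=cv2.contourArea)
    mm=np.zeros_like(m);cv2.drawContours(mm,[cn],-1,1,-1)
    im=c['frame'][:,:,::-1].copy();cv2.drawContours(im,[cn],-1,(0,255,0),1)
    cv2.imwrite('pics/'+name,cv2.resize(im[roi[0]:roi[1],roi[2]:roi[3]],None,fx=4,fy=4,interpolation=cv2.INTER_CUBIC))
    np.savez('/tmp/meas.npz',p=p,f=c['frame'],K=K,T=T,mm=mm)
    return c
def corners(px,thr=75):
    z=np.load('/tmp/meas.npz');p=z['p'];f=z['f'].astype(int);K=z['K'];T=z['T'];px=np.array(px,float)
    m=np.zeros(p.shape[:2],np.uint8);cv2.fillPoly(m,[px.round().astype(int)],1);m=cv2.erode(m,np.ones((5,5)))>0
    q=p[m&(f.max(-1)<thr)];q=q[~np.isnan(q[:,0])]
    for _ in range(4):
        o=np.median(q,0) if _==0 else q.mean(0);n=np.linalg.svd(q-o)[2][2];r=(q-o)@n;q=q[np.abs(r)<max(.003,2*r.std())]
    if n[0]<0:n=-n
    X=[]
    for u,v in px:
        d=T[:3,:3]@np.array([(u-K[0,2])/K[0,0],(v-K[1,2])/K[1,1],1]);X.append(T[:3,3]+d*((o-T[:3,3])@n)/(d@n))
    return np.array(X),n,r.std(),len(q)
E
python3 - <<'E'
from meas import *
meas((120,230,150,280),'m1.png')
E
```

View pics/m1.png

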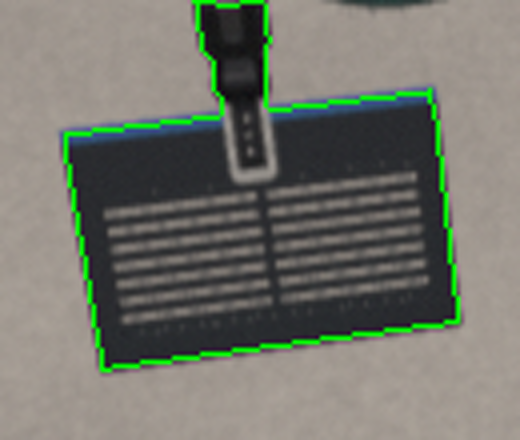

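```bash
python3 - <<'E'
from meas import *
px=[(166,153.2),(258.2,143),(265,200.8),(175.8,212.5)]
X,n,sd,N=corners(px);print(X.round(4),n,sd,N);print([np.linalg.norm(X[i]-X[(i+1)%4]).round(4) for i in range(4)])
print('lean',np.degrees(np.arcsin(n[2])),'yaw',np.degrees(np.arctan2(n[1],n[0])))
s=monitor.read_state();T=R.from_rotvec(s['tcp_rot']).as_matrix()
cen=X.mean(0)-.004*n;print('centre in tool mm',((cen-s['tool_pos'])@T*1000).round(1),'foot',(((X[2]+X[3])/2-.004*n-s['tool_pos'])@T*1000).round(1),'n in tool',(n@T).round(3))
e=X[2]-X[3];print('edge in tool',((e/np.linalg.norm(e))@T).round(3))
E
```

```text
[[ 0.461  -0.2846  0.2926]
 [ 0.4908 -0.111   0.2915]
 [ 0.5565 -0.1214  0.1948]
 [ 0.5271 -0.2965  0.1951]] [ 0.81245491 -0.13568227  0.56701618] 0.0015233765593714557 2952
[np.float64(0.1761), np.float64(0.1173), np.float64(0.1776), np.float64(0.1184)]
lean 34.54241589604271 yaw -9.481061554017629
centre in tool mm [50.   0.3 -1.3] foot [ 1.089e+02 -1.000e-01 -1.300e+00] n in tool [ 0.007  1.    -0.001]
edge in tool [ 0.002 -0.001 -1.   ]
```

>>> play_rows([
  {"wx": 0,"wy": 0,"wz": 0,"x": -15,"y": 0,"z": 30,"fingers": 1},
  {"wx": 0,"wy": 1,"wz": 1,"x": -33,"y": 20,"z": 60,"fingers": 1},
  {"wx": 0,"wy": 1,"wz": 3,"x": -33,"y": 60,"z": 60,"fingers": 1},
  {"wx": 0,"wy": 2,"wz": 4,"x": -33,"y": 105,"z": 60,"fingers": 1},
  {"wx": 0,"wy": 2,"wz": 6,"x": -33,"y": 155,"z": 60,"fingers": 1},
  {"wx": 0,"wy": 3,"wz": 8,"x": -33,"y": 205,"z": 60,"fingers": 1},
  {"wx": 0,"wy": 4,"wz": 10,"x": -33,"y": 255,"z": 60,"fingers": 1},
  {"wx": 0,"wy": 4.5,"wz": 11.5,"x": -33,"y": 305,"z": 60,"fingers": 1},
  {"wx": 0.3,"wy": 5,"wz": 12.9,"x": -33,"y": 350,"z": 60,"fingers": 1},
  {"wx": 0.3,"wy": 5,"wz": 12.9,"x": -33,"y": 385,"z": 60,"fingers": 1},
  {"wx": 0.3,"wy": 5,"wz": 12.9,"x": -33,"y": 410,"z": 60,"fingers": 1},
  {"wx": 0.3,"wy": 5,"wz": 12.9,"x": -33,"y": 410,"z": 30,"fingers": 1},
  {"wx": 0.3,"wy": 5,"wz": 12.9,"x": -33,"y": 410,"z": 0,"fingers": 1},
  {"wx": 0.3,"wy": 5,"wz": 12.9,"x": -33,"y": 410,"z": -28,"fingers": 1},
  {"wx": 0.3,"wy": 5,"wz": 12.9,"x": -33,"y": 410,"z": -28,"fingers": 1},
  {"wx": 0.3,"wy": 5,"wz": 12.9,"x": -33,"y": 410,"z": -28,"fingers": 1},
])

```text
time: 6.88
tool_pos: [0.4451, 0.2101, 0.2554]
tcp_rot: [1.383, 0.853, -0.77]
wrist_force: [0.1, -0.3, -3.3]
width: 0.084
```

```bash
python3 - <<'E'
from h import *
for n in('side','scene','wrist'):
    c=cam(n);save(c,n+'3.png')
s=monitor.read_state();print(s['time'],s['q'].round(3),s['width'],s['wrist_force'].round(1))
Z=pax(CY,30);T=R.from_rotvec(s['tcp_rot']).as_matrix()
foot=s['tool_pos']+T@[.109,0,-.0013];print('foot in slot',((foot-SLOT)@pax(CY,0)*1000).round(1),'in inserted axes',((foot-SLOT)@Z*1000).round(1))
for k in (.03,.0): 
    foot=SLOT+[0,0,.002]; p=foot+Z[:,2]*(.109+k)-.0013*Z[:,1]; print(k,p,delta(p,ttool(Z)))
E
```

```text
7.025 [ 0.545 -0.377  2.286 -0.337  0.785  0.672] 0.08228914922794715 [-0.5  0.5 -4.3]
foot in slot [-7.80e+01 -1.00e-01  1.43e+02] in inserted axes [ 4.000e+00 -1.000e-01  1.629e+02]
0.03 [0.50909473 0.21454097 0.14237753] (array([  63.2,    4. , -114.8]), array([-0.13,  0.19, -0.01]))
0.0 [0.5240691  0.2154175  0.11639677] (array([  78.2,    4.9, -140.8]), array([-0.13,  0.19, -0.01]))
```

View pics/side3.png

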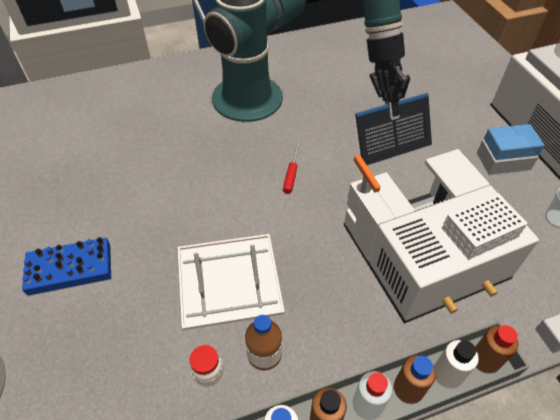

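View pics/scene3.png

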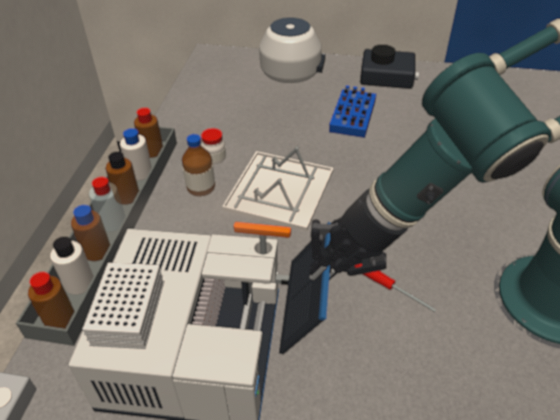

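View pics/wrist3.png

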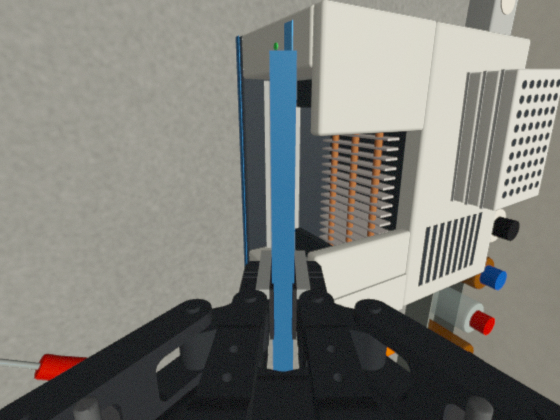

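>>> play_rows([
  {"wx": 0,"wy": 0,"wz": 0,"x": 6,"y": 0.5,"z": -16,"fingers": 1},
  {"wx": 0,"wy": 0,"wz": 0,"x": 15,"y": 1,"z": -32,"fingers": 1},
  {"wx": 0,"wy": 0,"wz": 0,"x": 25,"y": 1.5,"z": -49,"fingers": 1},
  {"wx": 0,"wy": 0,"wz": 0,"x": 35,"y": 2,"z": -66,"fingers": 1},
  {"wx": 0,"wy": 0,"wz": 0,"x": 45,"y": 3,"z": -83,"fingers": 1},
  {"wx": 0,"wy": 0,"wz": 0,"x": 54,"y": 3.5,"z": -99,"fingers": 1},
  {"wx": 0,"wy": 0,"wz": 0,"x": 61,"y": 4,"z": -111,"fingers": 1},
  {"wx": 0,"wy": 0,"wz": 0,"x": 61,"y": 4,"z": -111,"fingers": 1},
])

```text
time: 8.02
tool_pos: [0.5062, 0.2138, 0.1438]
tcp_rot: [1.383, 0.853, -0.771]
wrist_force: [0.0, -0.3, -4.0]
width: 0.082
```

```bash
python3 - <<'E'
from h import *
for n in('side','wrist'):
    c=cam(n);save(c,n+'4.png')
    if n=='side': cv2.imwrite('pics/side4z.png',cv2.resize(c['frame'][100:250,330:510,::-1],None,fx=4,fy=4,interpolation=cv2.INTER_CUBIC))
s=monitor.read_state();print(s['time'],s['q'].round(3),s['width'],s['wrist_force'].round(1))
Z=pax(CY,30);T=R.from_rotvec(s['tcp_rot']).as_matrix()
foot=s['tool_pos']+T@[.109,0,-.0013];print('foot in slot',((foot-SLOT)@pax(CY,0)*1000).round(1),'in inserted axes',((foot-SLOT)@Z*1000).round(1))
for k in (.0,): 
    foot=SLOT+[0,0,.002]; p=foot+Z[:,2]*(.109+k)-.0013*Z[:,1]; print(k,p,delta(p,ttool(Z)))
E
```

```text
8.125 [ 0.475 -0.115  2.313 -0.438  0.496  0.756] 0.08090137100571738 [ 0.5 -0.1 -3.5]
foot in slot [-17.6  -0.1  30.6] in inserted axes [ 0.1 -0.1 35.3]
0.0 [0.5240691  0.2154175  0.11639677] (array([ 17.7,   1.2, -28.5]), array([-0.06,  0.09, -0.01]))
```

View pics/side4z.png

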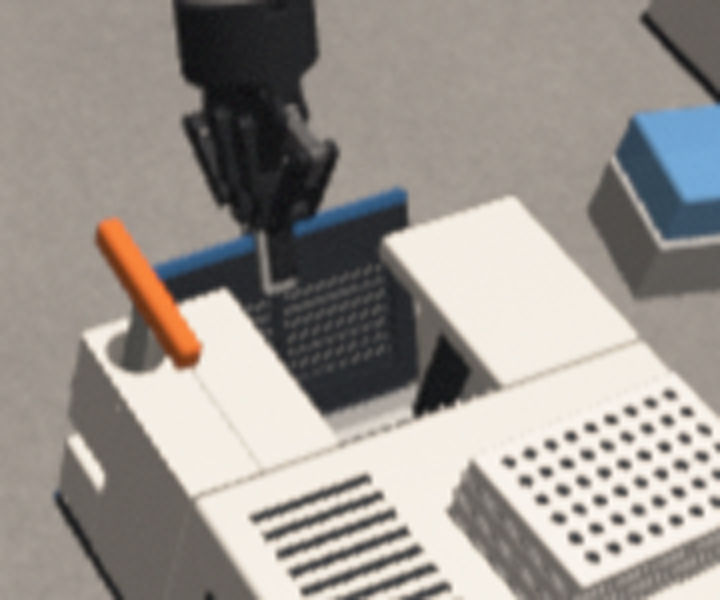

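View pics/wrist4.png

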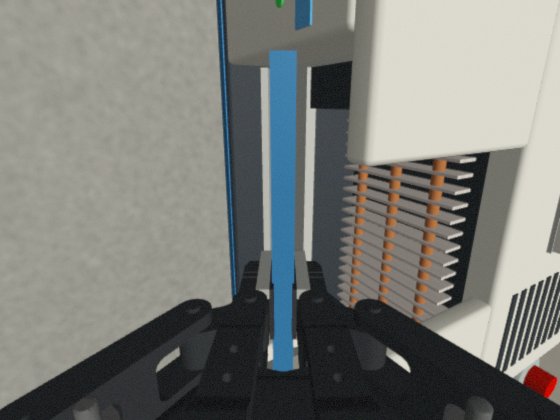

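>>> play_rows([
  {"wx": 0,"wy": 0,"wz": 0,"x": 5,"y": 0.3,"z": -8,"fingers": 1},
  {"wx": 0,"wy": 0,"wz": 0,"x": 9,"y": 0.6,"z": -14,"fingers": 1},
  {"wx": 0,"wy": 0,"wz": 0,"x": 12.5,"y": 0.8,"z": -20,"fingers": 1},
  {"wx": 0,"wy": 0,"wz": 0,"x": 15,"y": 1,"z": -24,"fingers": 1},
  {"wx": 0,"wy": 0,"wz": 0,"x": 17,"y": 1.2,"z": -27,"fingers": 1},
  {"wx": 0,"wy": 0,"wz": 0,"x": 17,"y": 1.2,"z": -27,"fingers": 1},
])

```text
time: 8.88
tool_pos: [0.5226, 0.2151, 0.117]
tcp_rot: [1.383, 0.853, -0.771]
wrist_force: [-5.8, 0.7, 0.4]
width: 0.084
```

```bash
python3 - <<'E'
from h import *
for n in('side','wrist'):
    c=cam(n);save(c,n+'5.png')
    if n=='side': cv2.imwrite('pics/side5z.png',cv2.resize(c['frame'][100:250,330:510,::-1],None,fx=4,fy=4,interpolation=cv2.INTER_CUBIC))
s=monitor.read_state();print(s['time'],s['q'].round(3),s['width'],s['wrist_force'].round(1),s['torque'].round(2))
Z=pax(CY,30);T=R.from_rotvec(s['tcp_rot']).as_matrix()
foot=s['tool_pos']+T@[.109,0,-.0013];print('foot in slot',((foot-SLOT)@pax(CY,0)*1000).round(1),'in inserted axes',((foot-SLOT)@Z*1000).round(1))
E
```

```text
8.975 [ 0.459 -0.038  2.306 -0.485  0.43   0.798] 0.0794149351204353 [-5.3  0.5  0.6] [-0.11  1.19 -0.03]
foot in slot [-1.5 -0.3  2.7] in inserted axes [ 0.  -0.3  3.1]
```

View pics/side5z.png

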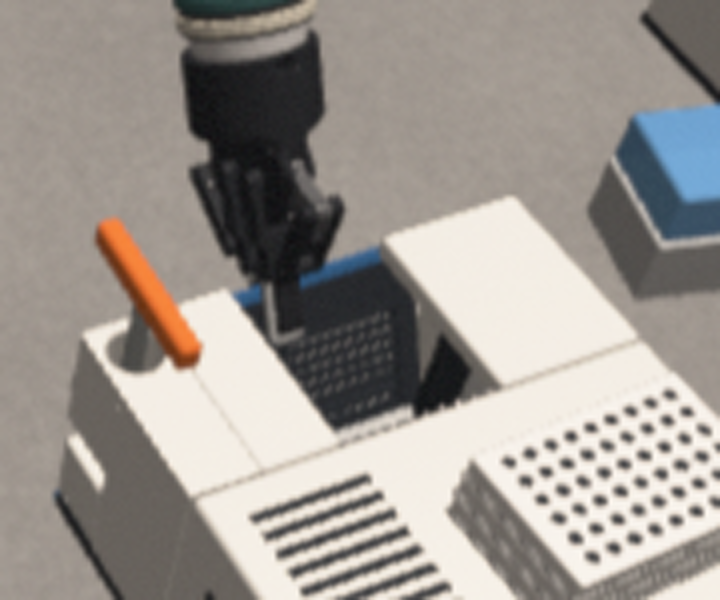

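View pics/wrist5.png

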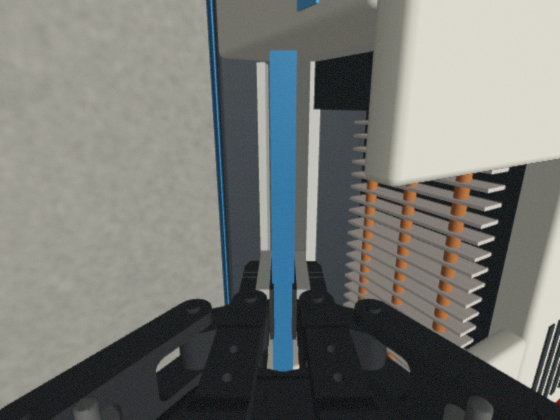

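```bash
cat > piv.py <<'E'
from h import *
import sys
def piv(leans,fx=0.,fz=.0005):
    s=monitor.read_state()
    for ln in leans:
        Z=pax(CY,ln);foot=SLOT+pax(CY,0)@[fx,0,fz+.004*abs(np.sin(np.radians(ln)))]
        p=foot+Z[:,2]*.109-.0013*Z[:,1];print(ln,*delta(p,ttool(Z),s))
E
python3 - <<'E'
from piv import *
piv([27,23,19,15,11,7,4,1,-1,-2.3])
E
```

```text
27 [6.5 0.6 2.4] [-0.19  2.99  0.02]
23 [13.4  1.1  5.3] [-0.43  6.98  0.02]
19 [20.5  1.5  7.8] [-0.66 10.98  0.02]
15 [27.7  1.9  9.7] [-0.89 14.97  0.02]
11 [35.1  2.3 11.2] [-1.13 18.96  0.02]
7 [42.6  2.8 12.1] [-1.360e+00  2.296e+01  2.000e-02]
4 [48.3  3.1 12.4] [-1.530e+00  2.595e+01  2.000e-02]
1 [54.   3.4 12.5] [-1.710e+00  2.895e+01  2.000e-02]
-1 [57.8  3.7 12.5] [-1.820e+00  3.094e+01  2.000e-02]
-2.3 [60.3  3.8 12.5] [-1.900e+00  3.224e+01  2.000e-02]
```

>>> play_rows([
  {"wx": -0.2,"wy": 3,"wz": 0,"x": 6.5,"y": 0.5,"z": 2.4,"fingers": 1},
  {"wx": -0.4,"wy": 7,"wz": 0,"x": 13.4,"y": 1,"z": 5.3,"fingers": 1},
  {"wx": -0.7,"wy": 11,"wz": 0,"x": 20.5,"y": 1.5,"z": 7.8,"fingers": 1},
  {"wx": -0.9,"wy": 15,"wz": 0,"x": 27.7,"y": 1.9,"z": 9.7,"fingers": 1},
  {"wx": -1.1,"wy": 19,"wz": 0,"x": 35,"y": 2.3,"z": 11.2,"fingers": 1},
  {"wx": -1.4,"wy": 23,"wz": 0,"x": 42.6,"y": 2.8,"z": 12.1,"fingers": 1},
  {"wx": -1.4,"wy": 23,"wz": 0,"x": 42.6,"y": 2.8,"z": 12.1,"fingers": 1},
])

```text
time: 9.85
tool_pos: [0.5647, 0.2177, 0.1292]
tcp_rot: [1.222, 1.151, -1.081]
wrist_force: [-9.0, -1.2, 5.7]
width: 0.084
```

```bash
python3 - <<'E'
from piv import *
s=monitor.read_state();print(s['time'],s['q'].round(3),s['width'],s['wrist_force'].round(1),s['torque'].round(2))
T=R.from_rotvec(s['tcp_rot']).as_matrix()
foot=s['tool_pos']+T@[.109,0,-.0013];print('foot in slot',((foot-SLOT)@pax(CY,0)*1000).round(1))
piv([4,1,-1,-2.3])
c=cam('side');cv2.imwrite('pics/side6z.png',cv2.resize(c['frame'][60:250,300:510,::-1],None,fx=3.5,fy=3,interpolation=cv2.INTER_CUBIC))
E
```

```text
9.85 [ 0.345  0.178  1.955 -0.043  0.897  0.313] 0.08390633678476941 [-9.  -1.2  5.7] [-0.05  2.13 -0.02]
foot in slot [-1.1 -0.2  1. ]
4 [6.2 0.4 0.3] [-0.1   2.68  0.07]
1 [11.9  0.8  0.3] [-0.28  5.67  0.07]
-1 [15.7  1.   0.3] [-0.39  7.67  0.07]
-2.3 [18.1  1.1  0.3] [-0.47  8.97  0.07]
```

View pics/side6z.png

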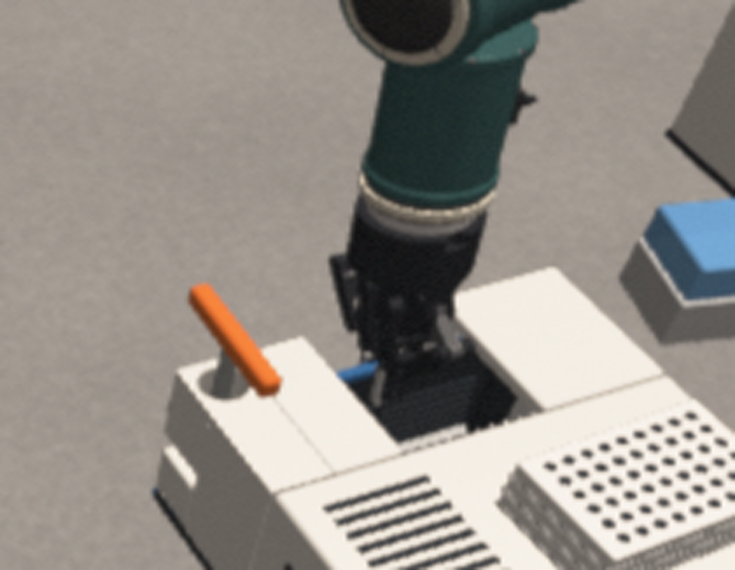

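>>> play_rows([
  {"wx": -0.1,"wy": 2.7,"wz": 0,"x": 5,"y": 0.4,"z": 0.3,"fingers": 1},
  {"wx": -0.3,"wy": 5.7,"wz": 0,"x": 10.5,"y": 0.8,"z": 0.3,"fingers": 1},
  {"wx": -0.4,"wy": 7.7,"wz": 0,"x": 14,"y": 1,"z": 0.3,"fingers": 1},
  {"wx": -0.4,"wy": 8.5,"wz": 0,"x": 15.5,"y": 1,"z": 0.3,"fingers": 1},
  {"wx": -0.4,"wy": 8.5,"wz": 0,"x": 15.5,"y": 1,"z": 0.3,"fingers": 1},
])

```text
time: 10.52
tool_pos: [0.5785, 0.2187, 0.1295]
tcp_rot: [1.15, 1.26, -1.19]
wrist_force: [-11.5, -1.6, 4.5]
width: 0.083
```

```bash
python3 - <<'E'
from piv import *
s=monitor.read_state();print(s['time'],s['q'].round(3),s['width'],s['wrist_force'].round(1),s['torque'].round(2))
T=R.from_rotvec(s['tcp_rot']).as_matrix()
foot=s['tool_pos']+T@[.109,0,-.0013];print('foot in slot',((foot-SLOT)@pax(CY,0)*1000).round(1))
piv([-1,-2.3])
c=cam('wrist');save(c,'w7.png')
E
```

```text
10.525 [0.317 0.279 1.825 0.01  1.069 0.253] 0.0825000226940494 [-11.5  -1.6   4.5] [-0.23  1.72 -0.02]
foot in slot [-3.5  0.1  0.5]
-1 [1.8 0.1 0.1] [ 0.03 -0.87  0.  ]
-2.3 [4.3 0.2 0.1] [-0.04  0.43  0.  ]
```

View pics/w7.png

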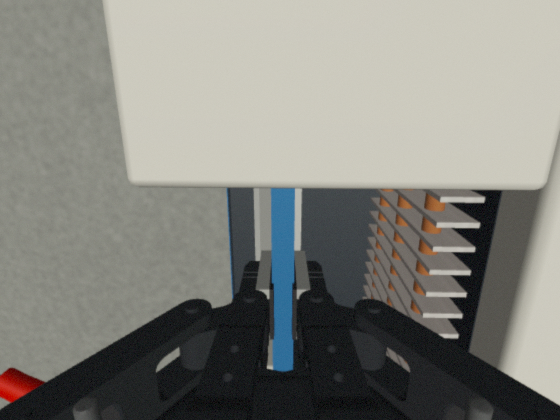

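>>> play_rows([
  {"wx": 0,"wy": 0,"wz": 0,"x": 0,"y": 0,"z": 0,"fingers": 0.7},
  {"wx": 0,"wy": 0,"wz": 0,"x": 0,"y": 0,"z": 0,"fingers": 0.5},
  {"wx": 0,"wy": 0,"wz": 0,"x": 0,"y": 0,"z": 0,"fingers": 0.4},
  {"wx": 0,"wy": 0,"wz": 0,"x": 0,"y": 0,"z": 0,"fingers": 0.4},
  {"wx": 0,"wy": 0,"wz": 0,"x": 0,"y": 0,"z": 0,"fingers": 0.4},
  {"wx": 0,"wy": 0,"wz": 0,"x": 0,"y": 0,"z": 0,"fingers": 0.4},
])

```text
time: 11.32
tool_pos: [0.5813, 0.219, 0.1297]
tcp_rot: [1.154, 1.256, -1.185]
wrist_force: [0.5, -0.1, 1.1]
width: 0.299
```

```bash
python3 - <<'E'
from piv import *
s=monitor.read_state();print(s['time'],s['width'],s['wrist_force'].round(1),s['torque'].round(2),s['tool_pos'])
c=cam('wrist');save(c,'w8.png')
E
```

```text
11.325 0.299032337415547 [ 0.5 -0.1  1.1] [-0.01 -0.01  0.03] [0.58127363 0.21901536 0.12972192]
```

View pics/w8.png

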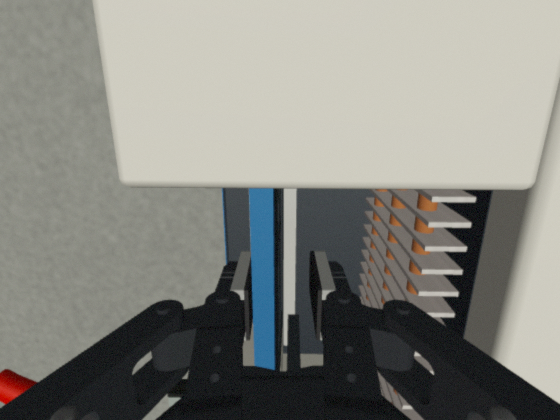

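```bash
cat > top.py <<'E'
from h import *
def top(c):
    hsv=cv2.cvtColor(c['frame'],cv2.COLOR_RGB2HSV);p=cloud(c)
    m=(np.abs(hsv[...,0].astype(int)-104)<8)&(hsv[...,1]>150)&(p[...,2]>.11)&(p[...,2]<.155)
    L=(p[m]-SLOT)@pax(CY,0)*1000; L=L[(np.abs(L[:,0])<40)]
    print(len(L),'median',np.median(L,0).round(1),'lo/hi',np.percentile(L,[5,95],axis=0).round(1).tolist())
    for a,b in ((-90,-50),(-50,-20),(-20,20),(20,50),(50,90)):
        q=L[(L[:,1]>a)&(L[:,1]<b)]
        if len(q)>10: print(a,b,len(q),q.mean(0).round(1))
E
python3 - <<'E'
from top import *
c=cam('wrist');top(c)
c=cam('side');save(c,'s8.png');top(c);c=cam('scene');save(c,'sc8.png');top(c)
s=monitor.read_state();print('tcp in slot',((s['tool_pos']-SLOT)@pax(CY,0)*1000).round(1))
E
```

```text
4080 median [ -3.6  11.9 121.9] lo/hi [[-7.5, -26.9, 119.2], [0.1, 43.0, 122.9]]
-50 -20 487 [ -3.3 -26.2 120.7]
-20 20 2000 [ -3.7   1.1 121.3]
20 50 1593 [ -3.5  33.4 121.7]
33 median [ -0.9 -11.1 119.7] lo/hi [[-5.9, -28.8, 115.5], [1.2, -1.8, 122.0]]
-20 20 27 [ -1.9  -9.4 119.2]
108 median [ -3.7  16.9 120.5] lo/hi [[-7.3, -2.3, 117.6], [0.0, 34.0, 122.6]]
-20 20 62 [ -3.4   8.  120.5]
20 50 46 [ -3.9  28.3 120. ]
tcp in slot [  2.7  -1.  109.6]
```

>>> play_rows([
  {"wx": 0,"wy": 0,"wz": 0,"x": 3,"y": 0,"z": 0,"fingers": 0.4},
  {"wx": 0,"wy": 0,"wz": 0,"x": 6,"y": 0,"z": 0,"fingers": 0.4},
  {"wx": 0,"wy": 0,"wz": 0,"x": 8,"y": 0,"z": 0,"fingers": 0.4},
  {"wx": 0,"wy": 0,"wz": 0,"x": 10,"y": 0.5,"z": 0,"fingers": 0.4},
  {"wx": 0,"wy": 0,"wz": 0,"x": 11,"y": 0.5,"z": 0,"fingers": 0.4},
  {"wx": 0,"wy": 0,"wz": 0,"x": 11,"y": 0.5,"z": 0,"fingers": 0.4},
])

```text
time: 12.28
tool_pos: [0.5874, 0.2191, 0.1295]
tcp_rot: [1.147, 1.263, -1.193]
wrist_force: [-15.0, -1.0, 10.4]
width: 0.301
```

```bash
python3 - <<'E'
from top import *
c=cam('wrist');top(c);save(c,'w9.png')
s=monitor.read_state();print('tcp in slot',((s['tool_pos']-SLOT)@pax(CY,0)*1000).round(1),s['wrist_force'].round(1),s['torque'].round(2))
E
```

```text
4042 median [  0.5  12.2 122. ] lo/hi [[-3.3, -26.4, 120.4], [4.2, 43.1, 122.9]]
-50 -20 461 [  0.8 -26.1 121. ]
-20 20 1985 [  0.4   1.  121.6]
20 50 1596 [  0.6  33.5 121.6]
tcp in slot [  8.9  -1.4 109.5] [-15.1  -2.   10.4] [-0.22  2.36 -0.04]
```

View pics/w9.png

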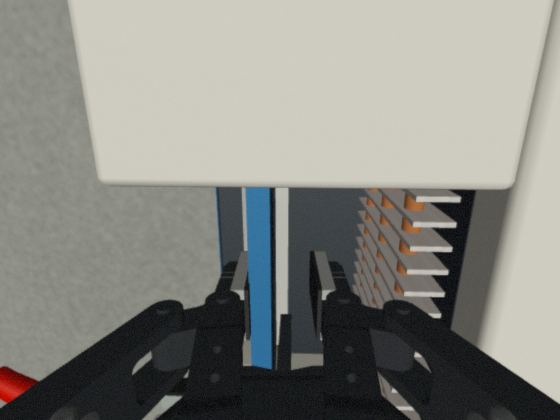

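```bash
python3 - <<'E'
from top import *
c=cam('wrist');p=cloud(c);L=(p-SLOT)@pax(CY,0)*1000
m=np.abs(L[...,2]-140)<5
q=L[m];print(np.median(q[:,2]))
for y in(55,60,65,70,80): 
    x=q[np.abs(q[:,1]-y)<2.5][:,0]; print(y,len(x),x.min().round(1) if len(x) else '',x.max().round(1) if len(x) else '')
print('ymin',np.percentile(q[(q[:,0]>-30)&(q[:,0]<60)][:,1],[.2,1]))
# row profile through bay at image rows 210,230: col -> L
for v in (205,225,245):
    print(v,[(u,L[v,u].round(0).tolist()) for u in range(215,380,6)])
E
```

```text
141.63067096454682
55 7942 -44.7 86.3
60 8395 -44.3 85.3
65 8743 -44.6 83.8
70 9003 -44.7 82.8
80 9912 -44.5 80.2
ymin [-10.72477752  -5.76138893]
205 [(215, [-51.0, -4.0, -18.0]), (221, [-41.0, 2.0, 1.0]), (227, [-37.0, 2.0, 2.0]), (233, [-32.0, 2.0, 1.0]), (239, [-28.0, 2.0, 2.0]), (245, [-22.0, 6.0, 13.0]), (251, [-2.0, 40.0, 122.0]), (257, [0.0, 40.0, 122.0]), (263, [nan, nan, nan]), (269, [4.0, 40.0, 122.0]), (275, [0.0, 8.0, 18.0]), (281, [5.0, 12.0, 32.0]), (287, [9.0, 12.0, 32.0]), (293, [12.0, 3.0, 2.0]), (299, [17.0, 3.0, 2.0]), (305, [21.0, 2.0, 0.0]), (311, [26.0, 3.0, 2.0]), (317, [30.0, 2.0, 1.0]), (323, [34.0, 3.0, 2.0]), (329, [39.0, 3.0, 3.0]), (335, [43.0, 3.0, 2.0]), (341, [47.0, 3.0, 2.0]), (347, [52.0, 3.0, 2.0]), (353, [56.0, 3.0, 2.0]), (359, [61.0, 3.0, 1.0]), (365, [59.0, 12.0, 30.0]), (371, [62.0, 12.0, 31.0]), (377, [58.0, 21.0, 60.0])]
225 [(215, [-52.0, -22.0, -18.0]), (221, [-42.0, -14.0, 2.0]), (227, [-38.0, -14.0, 2.0]), (233, [-33.0, -14.0, 2.0]), (239, [-29.0, -14.0, 1.0]), (245, [-22.0, -9.0, 13.0]), (251, [-2.0, 32.0, 121.0]), (257, [-0.0, 32.0, 12
[... 616 characters left out ...]
.0, -30.0, 3.0]), (233, [-34.0, -30.0, 2.0]), (239, [-29.0, -30.0, 2.0]), (245, [-23.0, -25.0, 12.0]), (251, [-2.0, 24.0, 122.0]), (257, [-0.0, 25.0, 122.0]), (263, [2.0, 24.0, 122.0]), (269, [4.0, 24.0, 121.0]), (275, [-0.0, -22.0, 18.0]), (281, [5.0, -16.0, 31.0]), (287, [9.0, -16.0, 32.0]), (293, [13.0, -30.0, 2.0]), (299, [17.0, -29.0, 2.0]), (305, [22.0, -29.0, 3.0]), (311, [26.0, -29.0, 2.0]), (317, [31.0, -30.0, 1.0]), (323, [35.0, -28.0, 3.0]), (329, [40.0, -29.0, 2.0]), (335, [45.0, -29.0, 1.0]), (341, [49.0, -29.0, 2.0]), (347, [54.0, -29.0, 2.0]), (353, [58.0, -29.0, 2.0]), (359, [58.0, -19.0, 23.0]), (365, [61.0, -16.0, 30.0]), (371, [60.0, -8.0, 47.0]), (377, [58.0, 2.0, 69.0])]
```

>>> play_rows([
  {"wx": 0,"wy": 0,"wz": 0,"x": -4,"y": 0,"z": 0,"fingers": 0.4},
  {"wx": 0,"wy": 0,"wz": 0,"x": -7,"y": 0,"z": 0,"fingers": 0.4},
  {"wx": 0,"wy": 0,"wz": 0,"x": -8,"y": 0,"z": 0,"fingers": 0.3},
  {"wx": 0,"wy": 0,"wz": 0,"x": -8,"y": 0,"z": 0,"fingers": 0.2},
  {"wx": 0,"wy": 0,"wz": 0,"x": -8,"y": 0,"z": 0,"fingers": 0.2},
])

```text
time: 13.0
tool_pos: [0.5844, 0.2195, 0.1297]
tcp_rot: [1.154, 1.256, -1.184]
wrist_force: [0.3, 0.4, 0.9]
width: 0.401
```

```bash
python3 - <<'E'
from top import *
c=cam('wrist');top(c);save(c,'w10.png');print(c['tool_from_camera'].round(3))
s=monitor.read_state();print('tcp in slot',((s['tool_pos']-SLOT)@pax(CY,0)*1000).round(1),s['wrist_force'].round(1),s['torque'].round(2),s['width'])
print(delta(s['tool_pos'],ttool(pax(CY,0)))[1])
E
```

```text
4120 median [ -3.7  12.7 121.9] lo/hi [[-7.7, -25.6, 119.3], [0.1, 43.0, 122.8]]
-50 -20 436 [ -3.4 -25.4 121.3]
-20 20 2036 [ -3.7   1.1 121.4]
20 50 1648 [ -3.7  33.5 121.7]
[[ 0.    -0.299  0.954 -0.122]
 [ 1.    -0.    -0.    -0.   ]
 [ 0.     0.954  0.299 -0.076]
 [ 0.     0.     0.     1.   ]]
tcp in slot [  5.9  -0.7 109.7] [-0.5 -0.2 -0.8] [-0.01 -0.02  0.09] 0.4023433648725895
[-0.   -1.49  0.  ]
```

View pics/w10.png

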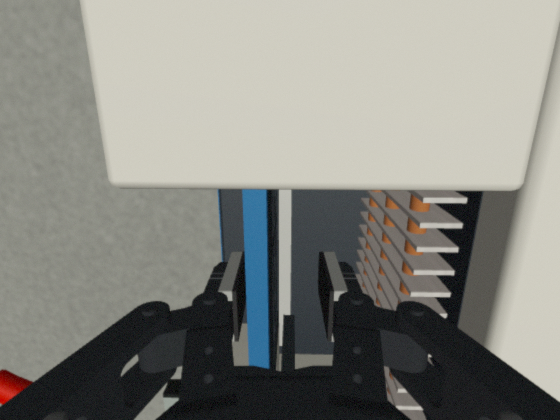

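>>> play_rows([
  {"wx": 0,"wy": 0,"wz": 0,"x": -4,"y": 0,"z": 0,"fingers": 0.2},
  {"wx": 0,"wy": 0,"wz": 0,"x": -8,"y": 0,"z": 2,"fingers": 0.2},
  {"wx": 0,"wy": 0,"wz": 0,"x": -8,"y": 0,"z": 15,"fingers": 0.2},
  {"wx": 0,"wy": 0,"wz": 0,"x": -8,"y": 0,"z": 35,"fingers": 0.2},
  {"wx": 0,"wy": 0,"wz": 0,"x": -8,"y": 0,"z": 60,"fingers": 0.2},
  {"wx": 0,"wy": 0,"wz": 0,"x": -8,"y": 0,"z": 100,"fingers": 0.2},
  {"wx": 0,"wy": 1.5,"wz": 0,"x": -8,"y": 0,"z": 150,"fingers": 0.2},
  {"wx": 0,"wy": 1.5,"wz": 0,"x": -8,"y": 0,"z": 200,"fingers": 0.2},
  {"wx": 0,"wy": 1.5,"wz": 0,"x": -8,"y": 0,"z": 200,"fingers": 0.2},
])

```text
time: 14.18
tool_pos: [0.579, 0.2204, 0.3384]
tcp_rot: [1.151, 1.269, -1.192]
wrist_force: [-0.4, -0.3, 0.6]
width: 0.402
```

```bash
python3 - <<'E'
from top import *
for n in ('wrist','scene','side'):
    c=cam(n);top(c);save(c,n+'11.png')
    p=cloud(c);hsv=cv2.cvtColor(c['frame'],cv2.COLOR_RGB2HSV)
    o=(hsv[...,0]>5)&(hsv[...,0]<14)&(hsv[...,1]>180)&(p[...,2]>0.19)&(p[...,2]<.24)
    L=(p[o]-SLOT)@pax(CY,0)*1000;print(n,'key',len(L),np.percentile(L,[1,50,99],axis=0).round(1).tolist())
s=monitor.read_state();print(s['time'],'tcp in slot',((s['tool_pos']-SLOT)@pax(CY,0)*1000).round(1),s['wrist_force'].round(1))
E
```

```text
594 median [ -3.9  -6.3 122.1] lo/hi [[-7.0, -47.3, 121.0], [-0.8, 32.9, 123.1]]
-90 -50 14 [ -3.8 -51.1 122. ]
-50 -20 191 [ -3.8 -34.9 122. ]
-20 20 272 [-3.90e+00  1.00e-01  1.22e+02]
20 50 117 [ -3.9  29.4 121.8]
wrist key 54 [[-36.6, -125.9, 181.1], [-10.2, -113.5, 184.5], [26.5, -112.0, 196.7]]
236 median [ -3.5  -6.1 120.5] lo/hi [[-7.1, -45.9, 117.1], [0.4, 32.2, 122.6]]
-50 -20 75 [ -3.5 -35.3 120.5]
-20 20 109 [-3.600e+00 -1.000e-01  1.201e+02]
20 50 48 [ -3.4  28.  120.1]
scene key 354 [[-68.7, -121.3, 181.4], [-34.4, -113.3, 192.5], [24.2, -109.8, 197.8]]
50 median [ -0.9   7.  118.3] lo/hi [[-3.0, -27.8, 114.6], [0.9, 48.2, 121.7]]
-20 20 23 [ -0.7   0.4 118.5]
20 50 17 [ -1.5  35.1 118.4]
side key 260 [[-65.4, -128.9, 183.2], [-15.3, -124.4, 193.7], [26.6, -115.9, 197.4]]
14.325 tcp in slot [-2.500e+00 -3.000e-01  3.101e+02] [-0.3  0.1 -0.1]
```

View pics/wrist11.png

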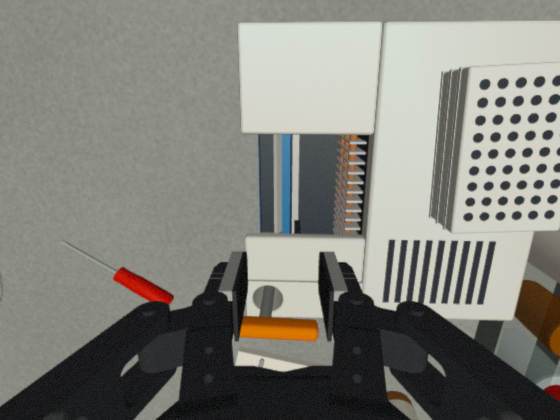

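View pics/scene11.png

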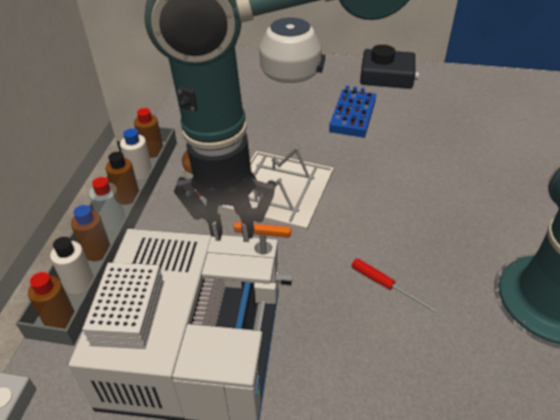

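>>> play_rows([
  {"wx": 0,"wy": 0,"wz": 10,"x": -2,"y": -15,"z": 0,"fingers": -0.1},
  {"wx": 0,"wy": 0,"wz": 20,"x": -4,"y": -30,"z": 0,"fingers": -0.1},
  {"wx": 0,"wy": 0,"wz": 30,"x": -6,"y": -45,"z": 0,"fingers": -0.1},
  {"wx": 0,"wy": 0,"wz": 40,"x": -8,"y": -60,"z": 0,"fingers": -0.1},
  {"wx": 0,"wy": 0,"wz": 50,"x": -10,"y": -75,"z": 0,"fingers": -0.1},
  {"wx": 0,"wy": 0,"wz": 60,"x": -12,"y": -90,"z": 0,"fingers": -0.1},
  {"wx": 0,"wy": 0,"wz": 70,"x": -13,"y": -105,"z": 0,"fingers": -0.1},
  {"wx": 0,"wy": 0,"wz": 80,"x": -13,"y": -120,"z": 0,"fingers": -0.1},
  {"wx": 0,"wy": 0,"wz": 90,"x": -13,"y": -120,"z": -20,"fingers": -0.1},
  {"wx": 0,"wy": 0,"wz": 90,"x": -13,"y": -120,"z": -40,"fingers": -0.1},
  {"wx": 0,"wy": 0,"wz": 90,"x": -13,"y": -120,"z": -40,"fingers": -0.1},
  {"wx": 0,"wy": 0,"wz": 90,"x": -13,"y": -120,"z": -40,"fingers": -0.1},
])

```text
time: 15.82
tool_pos: [0.563, 0.0997, 0.2893]
tcp_rot: [-0.086, 1.572, 0.004]
wrist_force: [-0.1, 0.5, -0.1]
width: 0.552
```

```bash
python3 - <<'E'
from top import *
c=cam('wrist');save(c,'w12.png');p=cloud(c);hsv=cv2.cvtColor(c['frame'],cv2.COLOR_RGB2HSV)
o=((hsv[...,0]>5)&(hsv[...,0]<14)&(hsv[...,1]>180)&(p[...,2]>0.21)&(p[...,2]<.226)).astype(np.uint8)
L=(p[o>0]-SLOT)@pax(CY,0)*1000;print('key',len(L),np.percentile(L,[1,50,99],axis=0).round(1).tolist());print(cv2.minAreaRect(L[:,:2].astype(np.float32)))
s=monitor.read_state();print(s['time'],s['q'].round(3),'tcp in slot',((s['tool_pos']-SLOT)@pax(CY,0)*1000).round(1),s['wrist_force'].round(1))
T=ttool(pax(CY,0));T=R.from_euler('z',90,degrees=True).as_matrix()@T
print(delta(SLOT+pax(CY,0)@[-.0195,-.119,.186],T))
E
```

```text
key 38 [[-71.3, -126.7, 192.2], [-34.3, -124.8, 194.1], [21.6, -111.3, 195.8]]
((-24.3830623626709, -119.31362915039062), (13.6382474899292, 93.67278289794922), 87.97875213623047)
15.875 [ 0.161  0.055  1.777 -0.053  1.318 -1.454] tcp in slot [ -22.  -119.1  270. ] [ 0.2 -0.7 -0. ]
(array([  2.4,   0.2, -84. ]), array([3.  , 0.03, 0.05]))
```

View pics/w12.png

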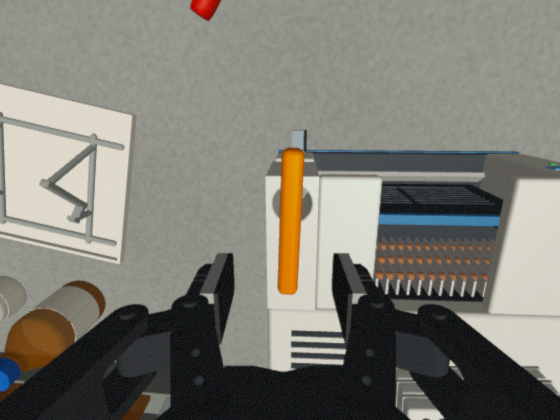

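>>> play_rows([
  {"wx": 1.5,"wy": 0,"wz": 0,"x": 1,"y": 0,"z": -15,"fingers": -0.1},
  {"wx": 3,"wy": 0,"wz": 0,"x": 2,"y": 0,"z": -35,"fingers": -0.1},
  {"wx": 3,"wy": 0,"wz": 0,"x": 2,"y": 0,"z": -52,"fingers": -0.1},
  {"wx": 3,"wy": 0,"wz": 0,"x": 2,"y": 0,"z": -68,"fingers": -0.1},
  {"wx": 3,"wy": 0,"wz": 0,"x": 2,"y": 0,"z": -80,"fingers": -0.1},
  {"wx": 3,"wy": 0,"wz": 0,"x": 2,"y": 0,"z": -83,"fingers": -0.1},
  {"wx": 3,"wy": 0,"wz": 0,"x": 2,"y": 0,"z": -83,"fingers": -0.1},
])

```text
time: 16.75
tool_pos: [0.5653, 0.0997, 0.2068]
tcp_rot: [-0.046, 1.57, 0.046]
wrist_force: [0.4, 0.7, -0.1]
width: 0.551
```

```bash
python3 - <<'E'
from top import *
c=cam('wrist');save(c,'w13.png');c=cam('scene');cv2.imwrite('pics/sc13.png',cv2.resize(c['frame'][170:340,180:330,::-1],None,fx=3.5,fy=3.5,interpolation=cv2.INTER_CUBIC))
s=monitor.read_state();print(s['time'],s['q'].round(3),'tcp in slot',((s['tool_pos']-SLOT)@pax(CY,0)*1000).round(1),s['wrist_force'].round(1))
E
```

```text
16.85 [ 0.131  0.108  1.875 -0.     1.158 -1.498] tcp in slot [ -19.7 -119.3  187.5] [-0.1  0.6  0.1]
```

View pics/w13.png

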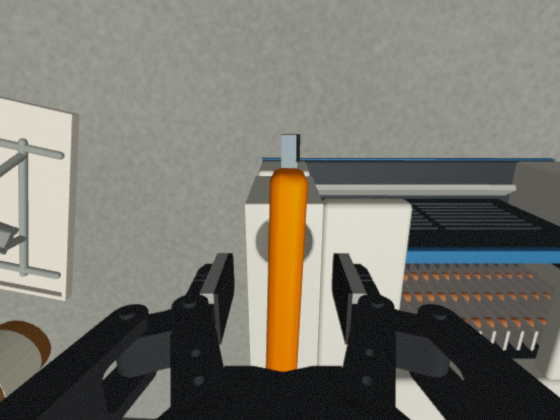

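View pics/sc13.png

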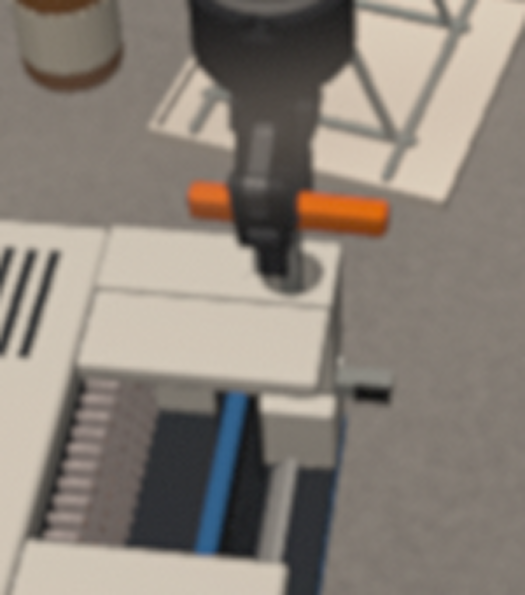

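```bash
python3 - <<'E'
from top import *
c=cam('wrist');K=c['K'];T=c['wfc'];S=pax(CY,0)
def ray(u,v,z):
    d=T[:3,:3]@np.array([(u-K[0,2])/K[0,0],(v-K[1,2])/K[1,1],1]);X=T[:3,3]+d*(z-T[2,3])/d[2];return ((X-SLOT)@S*1000).round(1)
print('bore',ray(285,241,.160),ray(258,241,.16),ray(312,241,.16),'bar front end top',ray(288,168,.215), 'roof front edge', ray(350,199,.160))
c=cam('scene');K=c['K'];T=c['wfc']
print('scene bore',ray(180+292/3.5,170+272/3.5,.16),'bar ends(top edge)',ray(180+190/3.5,170+186/3.5,.215),ray(180+388/3.5,170+203/3.5,.215),'roof front corner',ray(180+340/3.5,170+244/3.5,.16))
E
```

```text
bore [ -21.9 -118.6  140. ] [ -21.9 -133.8  140. ] [ -21.9 -103.4  140. ] bar front end top [ -74.2 -118.   195. ] roof front edge [-46.6 -83.5 140. ]
scene bore [ -22.5 -117.4  140. ] bar ends(top edge) [  26.5 -119.9  195. ] [ -71.3 -118.9  195. ] roof front corner [ -44.4 -139.   140. ]
```

>>> play_rows([
  {"wx": 0,"wy": 0,"wz": 0,"x": -2.2,"y": 0.5,"z": 0,"fingers": -0.1},
  {"wx": 0,"wy": 0,"wz": 0,"x": -2.2,"y": 0.5,"z": 0,"fingers": 1},
  {"wx": 0,"wy": 0,"wz": 0,"x": -2.2,"y": 0.5,"z": 0,"fingers": 1},
  {"wx": 0,"wy": 0,"wz": 0,"x": -2.2,"y": 0.5,"z": 0,"fingers": 1},
  {"wx": 0,"wy": 0,"wz": 0,"x": -2.2,"y": 0.5,"z": 0,"fingers": 1},
  {"wx": 0,"wy": 0,"wz": 0,"x": -2.2,"y": 0.5,"z": 0,"fingers": 1},
  {"wx": 0,"wy": 0,"wz": 0,"x": -2.2,"y": 0.5,"z": 0,"fingers": 1},
], grip_force=40)

```text
time: 17.82
tool_pos: [0.5631, 0.1, 0.2069]
tcp_rot: [-0.046, 1.57, 0.046]
wrist_force: [0.6, 0.2, 2.3]
width: 0.158
```

```bash
python3 - <<'E'
from top import *
c=cam('wrist');save(c,'w14.png')
s=monitor.read_state();print(s['time'],s['width'],'tcp in slot',((s['tool_pos']-SLOT)@pax(CY,0)*1000).round(1),s['wrist_force'].round(1),s['torque'].round(2))
E
```

```text
17.875 0.1576469896655458 tcp in slot [ -22.3 -118.8  186.9] [-0.4  0.4  1.9] [ 0.02  0.07 -0.  ]
```

View pics/w14.png

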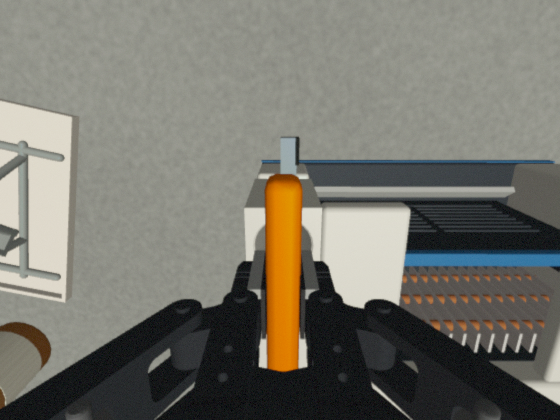

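Gripped: bar at columns 266–301, width 0.158 (13.4 mm ≈ bar). The tongue is at (289,150), still pointing forward. Turn clockwise.

>>> play_rows([
  {"wx": 0,"wy": 0,"wz": -6,"x": 0,"y": 0,"z": 0,"fingers": 1},
  {"wx": 0,"wy": 0,"wz": -12,"x": 0,"y": 0,"z": 0,"fingers": 1},
  {"wx": 0,"wy": 0,"wz": -18,"x": 0,"y": 0,"z": 0,"fingers": 1},
  {"wx": 0,"wy": 0,"wz": -24,"x": 0,"y": 0,"z": 0,"fingers": 1},
  {"wx": 0,"wy": 0,"wz": -30,"x": 0,"y": 0,"z": 0,"fingers": 1},
  {"wx": 0,"wy": 0,"wz": -36,"x": 0,"y": 0,"z": 0,"fingers": 1},
  {"wx": 0,"wy": 0,"wz": -42,"x": 0,"y": 0,"z": 0,"fingers": 1},
  {"wx": 0,"wy": 0,"wz": -42,"x": 0,"y": 0,"z": 0,"fingers": 1},
])

```text
time: 18.88
tool_pos: [0.563, 0.1001, 0.2069]
tcp_rot: [0.527, 1.506, -0.527]
wrist_force: [-0.8, -0.4, 2.1]
width: 0.157
```

```bash
python3 - <<'E'
from top import *
c=cam('wrist');save(c,'w15.png')
s=monitor.read_state();print(s['time'],s['q'].round(2),s['width'],'tcp in slot',((s['tool_pos']-SLOT)@pax(CY,0)*1000).round(1),s['wrist_force'].round(1),s['torque'].round(2))
E
```

```text
18.925 [ 0.13  0.1   1.88  0.    1.16 -0.77] 0.15740752452391932 tcp in slot [ -22.4 -118.7  186.9] [-0.1  0.1  2.7] [ 0.02  0.1  -0.02]
```

View pics/w15.png

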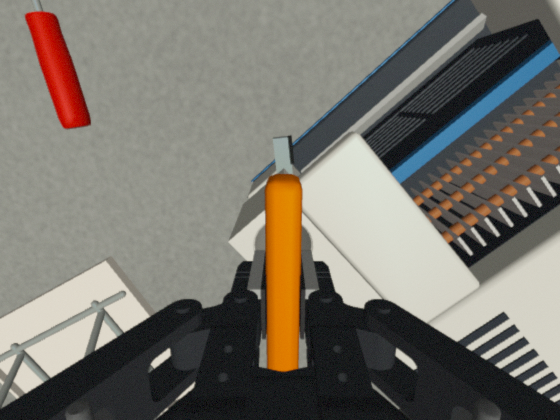

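>>> play_rows([
  {"wx": 0,"wy": 0,"wz": -6,"x": 0,"y": 0,"z": 0,"fingers": 1},
  {"wx": 0,"wy": 0,"wz": -12,"x": 0,"y": 0,"z": 0,"fingers": 1},
  {"wx": 0,"wy": 0,"wz": -18,"x": 0,"y": 0,"z": 0,"fingers": 1},
  {"wx": 0,"wy": 0,"wz": -24,"x": 0,"y": 0,"z": 0,"fingers": 1},
  {"wx": 0,"wy": 0,"wz": -30,"x": 0,"y": 0,"z": 0,"fingers": 1},
  {"wx": 0,"wy": 0,"wz": -36,"x": 0,"y": 0,"z": 0,"fingers": 1},
  {"wx": 0,"wy": 0,"wz": -41,"x": 0,"y": 0,"z": 0,"fingers": 1},
  {"wx": 0,"wy": 0,"wz": -45,"x": 0,"y": 0,"z": 0,"fingers": 1},
  {"wx": 0,"wy": 0,"wz": -45,"x": 0,"y": 0,"z": 0,"fingers": 1},
])

```text
time: 20.05
tool_pos: [0.563, 0.1001, 0.2069]
tcp_rot: [1.126, 1.26, -1.125]
wrist_force: [-0.2, 0.5, 2.9]
width: 0.156
```

```bash
python3 - <<'E'
from top import *
c=cam('wrist');save(c,'w16.png')
s=monitor.read_state();print(s['time'],s['q'].round(2),s['width'],'tcp in slot',((s['tool_pos']-SLOT)@pax(CY,0)*1000).round(1),s['wrist_force'].round(1),s['torque'].round(2))
E
```

```text
20.1 [0.13 0.1  1.88 0.   1.16 0.02] 0.160888175425611 tcp in slot [ -22.4 -118.7  186.9] [-1.6  1.1  3.5] [ 0.08  0.08 -0.06]
```

View pics/w16.png

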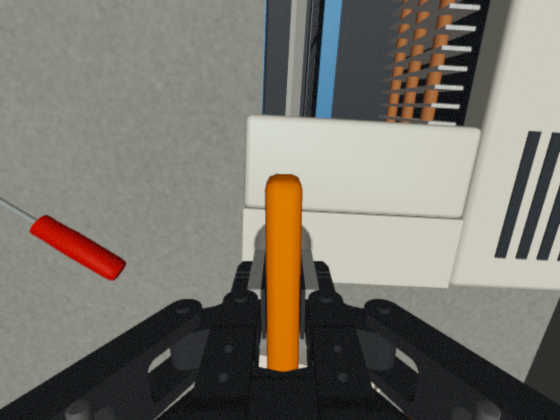

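>>> play_rows([
  {"wx": 0,"wy": 0,"wz": -2,"x": 0,"y": 0,"z": 0,"fingers": 1},
  {"wx": 0,"wy": 0,"wz": -4,"x": 0,"y": 0,"z": 0,"fingers": 1},
  {"wx": 0,"wy": 0,"wz": -6,"x": 0,"y": 0,"z": 0,"fingers": 1},
  {"wx": 0,"wy": 0,"wz": -6,"x": 0,"y": 0,"z": 0,"fingers": 1},
])

```text
time: 20.6
tool_pos: [0.5631, 0.1001, 0.2068]
tcp_rot: [1.205, 1.212, -1.204]
wrist_force: [-0.8, 0.1, 4.7]
width: 0.157
```

```bash
python3 - <<'E'
from top import *
s=monitor.read_state();print(s['time'],s['q'].round(2),s['width'],s['wrist_force'].round(1),s['torque'].round(2))
c=cam('scene');save(c,'sc17.png');cv2.imwrite('pics/sc17z.png',cv2.resize(c['frame'][170:340,180:330,::-1],None,fx=3.5,fy=3.5,interpolation=cv2.INTER_CUBIC))
E
```

```text
20.6 [ 0.13  0.1   1.88 -0.    1.16  0.13] 0.15669250902724327 [-0.8  0.1  4.7] [0.1  0.11 0.33]
```

View pics/sc17z.png

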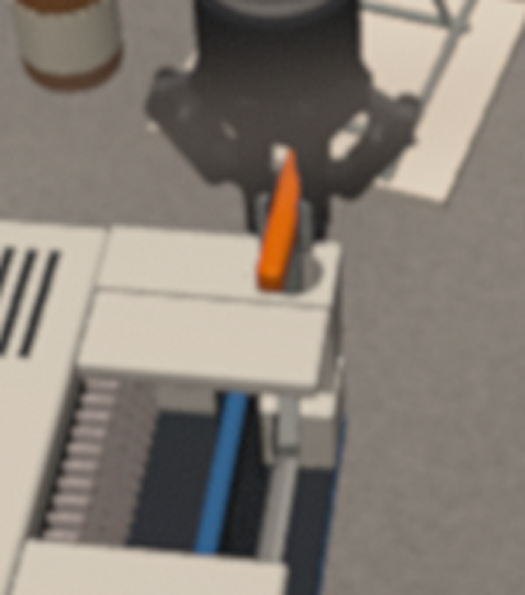

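>>> play_rows([
  {"wx": 0,"wy": 0,"wz": 2.5,"x": 0,"y": 0,"z": 0,"fingers": 1},
  {"wx": 0,"wy": 0,"wz": 2.5,"x": 0,"y": 0,"z": 0,"fingers": 0.5},
  {"wx": 0,"wy": 0,"wz": 2.5,"x": 0,"y": 0,"z": 0,"fingers": 0.1},
  {"wx": 0,"wy": 0,"wz": 2.5,"x": 0,"y": 0,"z": 0,"fingers": -0.1},
  {"wx": 0,"wy": 0,"wz": 2.5,"x": 0,"y": 0,"z": 0,"fingers": -0.1},
  {"wx": 0,"wy": 0,"wz": 2.5,"x": 0,"y": 0,"z": 15,"fingers": -0.1},
  {"wx": 0,"wy": 0,"wz": 2.5,"x": 0,"y": 0,"z": 35,"fingers": -0.1},
  {"wx": 0,"wy": 0,"wz": 2.5,"x": 0,"y": 0,"z": 65,"fingers": -0.1},
  {"wx": 0,"wy": 0,"wz": 2.5,"x": -20,"y": -10,"z": 110,"fingers": -0.1},
  {"wx": 0,"wy": 0,"wz": 2.5,"x": -60,"y": -40,"z": 150,"fingers": -0.1},
  {"wx": 0,"wy": 0,"wz": 2.5,"x": -100,"y": -80,"z": 170,"fingers": -0.1},
  {"wx": 0,"wy": 0,"wz": 2.5,"x": -100,"y": -80,"z": 170,"fingers": -0.1},
])

```text
time: 22.15
tool_pos: [0.4623, 0.0183, 0.3822]
tcp_rot: [1.178, 1.224, -1.169]
wrist_force: [-0.1, -0.1, 0.3]
width: 0.551
```

```bash
python3 - <<'E'
from top import *
for n in ('scene','side'):
    c=cam(n);save(c,n+'18.png');top(c)
    p=cloud(c);hsv=cv2.cvtColor(c['frame'],cv2.COLOR_RGB2HSV)
    o=(hsv[...,0]>5)&(hsv[...,0]<14)&(hsv[...,1]>180)&(p[...,2]>0.19)&(p[...,2]<.26)
    L=(p[o]-SLOT)@pax(CY,0)*1000;print(n,'key',len(L),np.percentile(L,[1,50,99],axis=0).round(1).tolist())
    b=(170,340,180,330) if n=='scene' else (130,300,330,510)
    cv2.imwrite(f'pics/{n}18z.png',cv2.resize(c['frame'][b[0]:b[1],b[2]:b[3],::-1],None,fx=3.5,fy=3.5,interpolation=cv2.INTER_CUBIC))
s=monitor.read_state();print(s['time'],s['tool_pos'],s['wrist_force'].round(1))
E
```

```text
235 median [ -3.6  -7.  120.1] lo/hi [[-7.2, -46.8, 116.3], [0.3, 31.9, 122.5]]
-50 -20 77 [ -3.5 -34.5 120.1]
-20 20 103 [ -3.7  -0.  120. ]
20 50 48 [ -3.5  28.  120. ]
scene key 219 [[-28.2, -140.3, 184.6], [-22.5, -98.4, 194.7], [-16.7, -68.0, 198.1]]
63 median [ -1.1   9.4 118.8] lo/hi [[-3.0, -27.4, 114.5], [0.7, 47.3, 121.8]]
-50 -20 11 [ -1.3 -26.2 118.5]
-20 20 30 [-1.000e+00  1.000e-01  1.186e+02]
20 50 20 [ -1.3  34.5 118.3]
side key 298 [[-25.6, -169.3, 181.4], [-18.0, -122.4, 192.4], [-14.6, -74.8, 197.2]]
22.25 [0.46316089 0.01980844 0.37892517] [ 1.   1.1 -0.5]
```

View pics/scene18z.png

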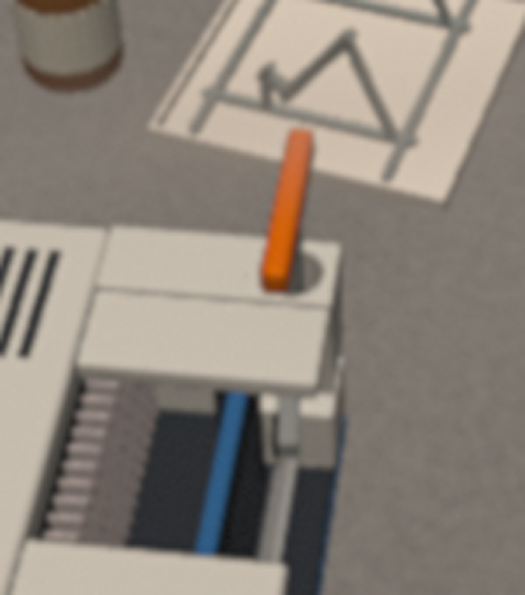

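View pics/side18z.png

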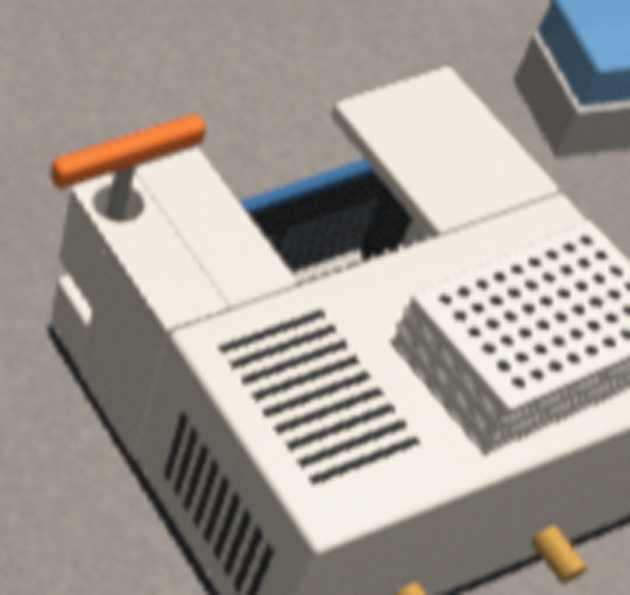

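View pics/scene18.png

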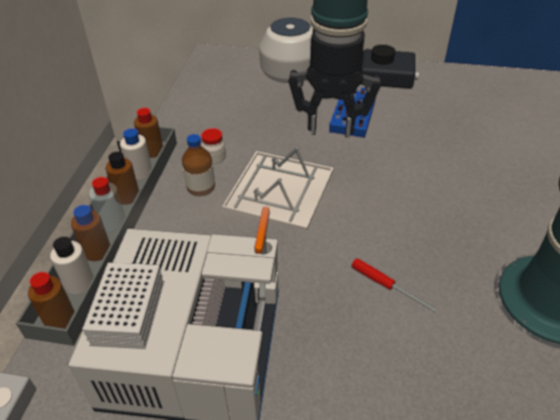

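```bash
python3 -c "
from h import *
s=monitor.read_state();print(s['time'],s['joint_vel'].round(3));print(finish_job())"
```

```text
22.25 [ 0.017  0.041  0.014  0.003 -0.006 -0.001]
the job is handed in; nothing more can be done
None
```

The grille is back in the channel and standing upright, and the T-key has been turned clockwise to its stop and left standing in the lock. I handed the job in at 22.3 s. No verdict is reported, so this rests on my own checks.

**Grille:** I took it off the rack along its own plane and set its foot in the channel at about 30° lean. I then straightened it and let go. The last pictures put its top edge about 120 mm above the channel floor (118.5–120 mm by camera), square to the unit and centred in the bay. Its lean is estimated at under 2°.

**Key and tongue:** The wrist torque jumped at the end of the turn, which I took as the stop. The tongue shows across the front of the grille. The bar stands over the lock at the same height as at the start.

**Clearances:** The gripper is well clear of the unit. The other things on the bench look unmoved in the last scene picture; I did not measure them.

**What disagreed or did not go as planned:**
- **Resting against the stops:** I pushed the grille's top back with about 15 N, but it sprang about 4 mm forward again when released. It stands nearly vertical in the channel and does not visibly lean back on the stops.
- **Camera readings:** The wrist and scene cameras place the grille's top about 2.5 mm farther forward than the side camera does. Readings of the lock position were also 2–5 mm off the stated one, so my position for the unit was probably 2–4 mm off in x.

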